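# Put away the coffee capsules

### The arm

A 6-joint arm with a two-finger parallel gripper is mounted at the origin on a cart in front of the work surface, level with it; the furniture and walls round the work are solid. World frame = base frame: x ahead of the robot, y to its left, z up, the work surface at z = 0. Lengths are in m, angles in rad, forces in N, time in s.
With the tool pointing down it reaches from about 0.425 to 0.925 m from the base axis. Payload 12.5 kg.
Tool frame: the origin (TCP) lies midway between the tips of the shut fingers; the grasp point (between the pads) lies 19 mm behind it; z points along the fingers, y is the line along which they close (so a half turn about z gives the same grasp; the last joint's range is limited). The gripper opens to 85 mm and grips with 20 to 120 N. Pads are 22 mm wide; open, the fingers measure 114 mm over their backs; the gripper's body (76 mm by 85 mm) begins 54 mm behind the grasp point. The pads swing forward as they close: fully open they stand 13 mm farther back than shut.
Start: joints at [-1.219, 0.491, 1.559, -0, 1.092, -0.106], TCP at [0.276, -0.561, 0.231] pointing down, gripper open.
Joint ranges: [-3.1, 3.1], [-0.84, 2.19], [0.05, 2.79], [-1.13, 4.28], [0.06, 2.93], [-2.69, 2.69]. Speed limits (rad/s): [2.22, 2.22, 2.79, 3.14, 3.14, 3.14].

### API

Orientations are given as a rotation vector (axis times angle).
In Python, from plant import arm, grab_frame, calibration gives the robot as it stands.
- The arm moves only by the tool jog_arm, never from a script. Its argument "series" is a list of rows, each a list of 3 entries, a list of its own where there are three numbers: the turn, a rotation vector about the tool's x, y, z in degrees, then the shift along the tool's x, y, z in m, then the opening, from 0 (shut) to 1 (fully open). A call has 1 to 20 rows; each row is the pose to reach, as a shift and turn from the pose commanded when the call began, along the tool's axes at that moment; what a row does not reach only later rows make up. A row lasts 1/8 s, in which the tool goes at most 62.5 mm and 10.7 degrees, less where a joint would pass 70% of its speed; a pose out of reach is approached as far as the arm can. A call with a gripper value outside its range is refused whole. The fingers move at their own pace and stop on an object; "newtons" is the grip in N (left out, the last holds). Time passes only in rows, so rows that repeat a pose let the fingers close. It gives the time, the measured TCP pose, the force, the opening and the grip force at its end, in the units of the state.
- arm.state(): the state, without advancing time (a new reading comes with each control period).
- grab_frame(name): name is "side" or "top" or "wrist"; returns the picture (384x512x3 uint8, blue, green, red); there is no depth.
- calibration(name): a dict with "fx", "fy", "cx", "cy" (pixels), "origin" and "orientation" of the camera in the world. Camera axes: x right, y down, z forward; pixel columns grow to the right and rows downward; lengths in m; the calibration is good to about 2 mm. The wrist camera is an equidistant fisheye: a pixel r from the principal point sees the ray r / f radians off the axis. A picture is of the moment at which its call begins: read the wrist's pose just before it. calibration takes no time and is no camera call; for the wrist camera it gives the pose at the moment of the call.
- arm.finish_job(): hands the job in; it is judged then, once.
The state is a dict: "time_s": time; "joint_pos": joint angles; "qvel": joint speeds; "joint_efforts": joint torques, N m; "tcp_pos": TCP position; "orientation": TCP orientation; "wrist_force": force on the tool from outside, world axes, zero at the start; "ft_torque": the same for the moment, N m; "opening": finger opening in m; "grip_force": force on a finger pad.
Only numpy, scipy, OpenCV 4.12 (cv2) and the standard library are available. Lean on these libraries where they do the work, as an engineer would, in place of code of your own. Each camera call takes 0.05 s, during which the arm holds its last target. There are 200 camera calls.

### The job

Put away the coffee capsules. Turn the drum's lid so that you can drop every red capsule into the compartment with the red disc and every green one into the compartment with the green disc, and leave the lid shut, its opening squarely over the closed quarter; the large white pods do not fit there, so lay them side by side in the wooden tray and slide the tray straight and fully home into its holder. Leave the mug where it stands.

Things in the scene. Friction and masses are not known exactly. Their poses are not given: they have to be found in the camera images.
- drum: fixed cream drum, 204 mm dia at its flat rim, 188 mm at its foot, 86 mm high; inside, four quarters parted by 4 mm walls: three compartments (floor at 8 mm, radius 68 mm at the floor, 79 mm at the top) and a closed quarter with a cover just under the lid. Origin: on the axis at worktop height; +x points to the middle of the closed quarter, the compartments' middles lie at +y, -x and -y
- lid (a joint): angle of the drum's charcoal lid: 0 with the opening over the closed quarter, growing counter-clockwise from above; it turns on past full turns either way (to 25 rad), friction 0.04 N m, and stays where left. The lid is a 5 mm disc of 77 mm radius inside the rim, its top 85 mm above the worktop; it cannot be lifted off
- opening (a point): middle of the lid's only opening, 46 mm from the drum's axis, on the lid's top. The opening is a wedge from 20 to 70 mm radius, 62 degrees wide (47 mm across at this point)
- closed_quarter (a point): point of the drum's closed quarter 46 mm from the axis, at lid-top height: the opening's middle lies here when the lid is shut
- lid_grip (a point): wooden bar grip in the lid's centre, on the axis, 34 mm long towards the opening, 14 mm thick across, its top 115 mm and its foot 85 mm above the worktop; this point lies 11 mm below its top
- red_disc: small red enamel disc, 19 mm dia, 3 mm high, on the drum's rim 90 mm from the drum's axis, at the middle of the compartment that is meant for red capsules; the discs change places from start to start. Origin: centre of its underside
- green_disc: small green enamel disc, 19 mm dia, 3 mm high, on the drum's rim 90 mm from the drum's axis, at the middle of the compartment that is meant for green capsules; the discs change places from start to start. Origin: centre of its underside
- yellow_disc: small yellow enamel disc, 19 mm dia, 3 mm high, on the drum's rim 90 mm from the drum's axis, at the middle of the compartment that is meant for yellow capsules (none are at hand today); the discs change places from start to start. Origin: centre of its underside
- holder: fixed tray holder, wooden top (58 mm high), no floor: the tray slides in along the worktop. Origin: worktop level, middle of its mouth; +x points in. Slot 126 mm wide, 50 mm high, flared cheeks 15 mm out in front; back wall 158 mm in: with the tray home against it the tray's origin is at x = 83 mm, the handle outside. A fixed bowl, 56 mm high, stands on top, 45 mm behind the mouth
- tray: loose light-wood tray, 150 mm (x) by 118 mm (y), floor 4 mm thick, rim 14 mm high and 5 mm thick, about 0.22 kg, standing on the worktop in front of the holder, roughly but not exactly facing it. Origin: centre of its underside; +x is the end that goes into the holder first, the handle is at -x
- tray_handle (a point): grip point on the tray's dark handle, 115 mm from the tray's origin along its -x and 18 mm above the worktop. The handle is an upright tab, 12 mm thick across the tray (y), from 2 to 30 mm above the worktop, reaching from 75 to 132 mm from the tray's origin
- mug: bystander: loose patterned white mug, 88 mm dia, 99 mm high, behind the capsules. Origin: centre of its underside
- red_1: small coffee capsule, red dome, 28 mm high, 20 g; starts standing dome up on the right of the worktop. Silver flange at its foot 37 mm dia, 2.5 mm thick; dome above it 29 mm dia at the flange, 28 mm at 20 mm height, then narrowing to 15 mm at the flat top. Origin: on its axis at half height, z towards the dome top. May be absent (None)
- red_2: small coffee capsule, red dome, 28 mm high, 20 g; starts standing dome up on the right of the worktop. Silver flange at its foot 37 mm dia, 2.5 mm thick; dome above it 29 mm dia at the flange, 28 mm at 20 mm height, then narrowing to 15 mm at the flat top. Origin: on its axis at half height, z towards the dome top. May be absent (None)
- green_1: small coffee capsule, green dome, 28 mm high, 20 g; starts standing dome up on the right of the worktop. Silver flange at its foot 37 mm dia, 2.5 mm thick; dome above it 29 mm dia at the flange, 28 mm at 20 mm height, then narrowing to 15 mm at the flat top. Origin: on its axis at half height, z towards the dome top. May be absent (None)
- green_2: small coffee capsule, green dome, 28 mm high, 20 g; starts standing dome up on the right of the worktop. Silver flange at its foot 37 mm dia, 2.5 mm thick; dome above it 29 mm dia at the flange, 28 mm at 20 mm height, then narrowing to 15 mm at the flat top. Origin: on its axis at half height, z towards the dome top. May be absent (None)
- pod_1: large coffee pod, white dome on brown flange, 26 mm high, 30 g; starts standing dome up on the right of the worktop. Flange at its foot 58 mm dia, 3 mm thick; dome 47 mm dia at the flange, 46 mm at 19 mm height; too wide for the drum's opening. Origin: on its axis at half height, z towards the dome top. May be absent (None)
- pod_2: large coffee pod, white dome on brown flange, 26 mm high, 30 g; starts standing dome up on the right of the worktop. Flange at its foot 58 mm dia, 3 mm thick; dome 47 mm dia at the flange, 46 mm at 19 mm height; too wide for the drum's opening. Origin: on its axis at half height, z towards the dome top. May be absent (None)
Things that resemble listed ones, but are neither listed nor needed, are in the scene too. Leave any yellow look-alike of the green_1 alone.

How it is judged:
At the end, for the whole second after the job is handed in: Red and green capsules lie at rest below the lid in the compartments of their discs; the opening is within 9 mm of the closed quarter's middle; the pods lie in the tray; the tray is within 10 mm of fully home, 7 mm of the middle line and 4 degrees of square; nothing moves (horizontal distance between each of red_1, red_2 and red_disc below 0.074 m and horizontal distance between each of red_1, red_2, green_1, green_2 and drum below 0.075 m and height (world z) of each of red_1, red_2, green_1, green_2 below 0.078 m and linear speed of each of red_1, red_2, green_1, green_2, pod_1, pod_2, tray below 0.02 m/s and horizontal distance between each of green_1, green_2 and green_disc below 0.074 m and x of pod_1 in the frame of tray between -0.07 and 0.07 m and y of pod_1 in the frame of tray between -0.056 and 0.056 m and height (world z) of each of pod_1, pod_2 below 0.04 m and x of pod_2 in the frame of tray between -0.07 and 0.07 m and y of pod_2 in the frame of tray between -0.056 and 0.056 m and horizontal distance between opening and closed_quarter below 0.009 m and x of tray in the frame of holder above 0.073 m and y of tray in the frame of holder between -0.007 and 0.007 m and angle between the x axis of tray and the x axis of holder, either way round below 0.07 rad); the robot touches nothing.
It fails at once if the mug is pushed more than 40 mm (distance of mug from where it was at the start of the episode above 0.04 m).
Of red_1, red_2, green_1, green_2 only 3 to 4 are there at a start; the rules pass over those that are not, and their reading is None.
Of pod_1, pod_2 only 1 to 2 are there at a start; the rules pass over those that are not, and their reading is None.
At some moment in a run one of red_1, red_2, green_1, green_2, pod_1, pod_2 may be knocked a few centimetres aside while the robot is not near it.
Once in a run the grip may slacken for a moment while it holds something.
It also fails if it takes over 210 s, if anything falls off the work surface, if the arm or the gripper's body presses on something with over 40 N, if the wrist force passes 120 N, or if a joint passes its speed limit or range.

## Working session

There is one attempt and no reset: what is moved stays moved. The work goes in short steps, Python scripts to look and compute and a tool call to move; the robot and the scene stay as the last step left them, time stands still between calls to the robot, and variables do not carry over. Pictures are saved under pics/ and viewed, at most 14 in all, crops included, and the job is handed in when it is done.

Besides the shell and the picture viewer there is one more tool, called after "Emit:" by a JSON object that holds its "api" and its "payload", one argument or row to a line. jog_arm: Moves the arm, as the interface text tells. Its arguments: {"type":"object","properties":{"series":{"type":"array","items":{"type":"array"}},"newtons":{"type":"number"}},"required":["series"]}

```bash
mkdir -p pics
python3 - <<'E'
from plant import arm, grab_frame, calibration
import cv2,numpy as np
for n in("top","side"):
    cv2.imwrite(f"pics/{n}0.png",grab_frame(n)); c=calibration(n); print(n,c)
s=arm.state();print(s["tcp_pos"],s["orientation"],s["opening"])
E
```

```text
top {'fx': 412.95216821328535, 'fy': 412.95216821328535, 'cx': 260.0304712156244, 'cy': 196.1479396048764, 'origin': array([ 0.43199824, -0.06495753,  1.29011925]), 'orientation': array([-2.18784936,  2.13766394, -0.09179153])}
side {'fx': 429.9899241947565, 'fy': 429.9899241947565, 'cx': 255.98631826286936, 'cy': 188.02034394951983, 'origin': array([ 0.3998916 , -1.12447942,  0.77417046]), 'orientation': array([-2.13119227,  0.15503114, -0.0629438 ])}
[ 0.27619257 -0.56044183  0.23079357] [-3.05869281e+00 -7.12586072e-01  1.31537882e-04] 0.08581774899317626
```

View pics/top0.png

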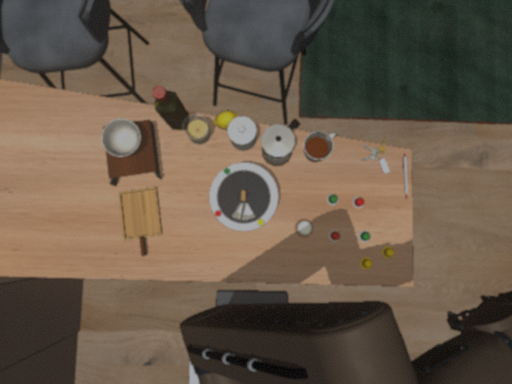

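View pics/side0.png

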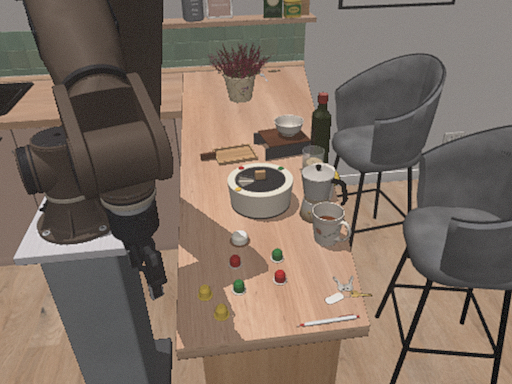

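The top view shows these candidates:
- **Green:** (333,199) and (365,236).
- **Red:** (359,202) and (335,236).
- **Yellow look-alikes:** (367,264) and (389,252). Leave these alone.
- **Pod:** one white pod at (304,228). The white lidded pot (241,131) and the tag (385,166) are not pods.
- **Drum:** centre (244,197), with discs green (226,171), red (217,213) and yellow (261,222). The closed quarter is at upper right, and the opening currently points down.
- **Tray and holder:** tray at (141,213), holder at (132,150).

Next I measure and check this in one crop.

```bash
cat > h.py <<'E'
from plant import arm, grab_frame, calibration
import cv2,numpy as np
from scipy.spatial.transform import Rotation as R
def ray(c,uv,fish=False):
    uv=np.atleast_2d(np.array(uv,float)); p=(uv-[c["cx"],c["cy"]])/[c["fx"],c["fy"]]
    if fish:
        r=np.linalg.norm(p,axis=1,keepdims=True)+1e-12; d=np.c_[p/r*np.sin(r),np.cos(r)]
    else: d=np.c_[p,np.ones(len(p))]
    return R.from_rotvec(c["orientation"]).apply(d)
def onz(c,uv,z,fish=False):
    d=ray(c,uv,fish); o=np.array(c["origin"]); return o+d*((z-o[2])/d[:,2])[:,None]
def proj(c,P,fish=False):
    q=R.from_rotvec(c["orientation"]).inv().apply(np.atleast_2d(P)-c["origin"])
    if fish:
        n=np.linalg.norm(q[:,:2],axis=1,keepdims=True)+1e-12; p=q[:,:2]/n*np.arctan2(n,q[:,2:])
    else: p=q[:,:2]/q[:,2:]
    return p*[c["fx"],c["fy"]]+[c["cx"],c["cy"]]
def blobs(m,amin=6):
    n,l,s,ce=cv2.connectedComponentsWithStats(m.astype(np.uint8)); 
    return [(ce[i].round(1),s[i,4]) for i in range(1,n) if s[i,4]>=amin]
def mask(im,col):
    h,s,v=[x.astype(int) for x in cv2.split(cv2.cvtColor(im,cv2.COLOR_BGR2HSV))]
    if col=="red": return ((h<6)|(h>172))&(s>140)&(v>50)
    if col=="green": return (h>55)&(h<90)&(s>110)&(v>40)
    if col=="yellow": return (h>23)&(h<35)&(s>150)&(v>70)
def go(p,yaw=None):
    """print shift (tool axes) and z-turn deg to put TCP at p with tool x at world angle yaw (deg)"""
    s=arm.state(); T=R.from_rotvec(s["orientation"]); 
    x=T.apply([1,0,0]); y0=np.degrees(np.arctan2(x[1],x[0]))
    d=T.inv().apply(np.array(p)-s["tcp_pos"])
    print("shift",d.round(4),"yaw now",y0.round(1),"turnz",None if yaw is None else round(-((yaw-y0+180)%360-180),1))
E
python3 - <<'E'
from h import *
im=grab_frame("top");c=calibration("top")
for col,z in(("red",.02),("green",.02),("yellow",.02)):
    for b,a in blobs(mask(im,col),4): print(col,b,a,onz(c,b,z)[0,:2].round(3),"rim",onz(c,b,.088)[0,:2].round(3))
print("drum",onz(c,[244,197],.086),"pod",onz(c,[304,228],.02),"tray", onz(c,[[122,192],[158,189],[162,235],[126,239]],.014).round(3))
print("hold", onz(c,[[105,123],[153,121],[159,175],[112,180]],.058).round(3))
a=cv2.resize(im[105:275,95:260],None,fx=3.5,fy=3.5,interpolation=3); b=cv2.resize(im[180:275,285:400],None,fx=2,fy=2,interpolation=3)
o=np.zeros((600,800,3),np.uint8);o[:595,:577]=a[:595];o[:190,577:800]=b[:,:223]
cv2.imwrite("pics/crop1.png",o)
E
```

```text
red [161.5  99. ] 4 [0.862 0.276] rim [0.839 0.258]
red [359.4 201.2] 45 [ 0.55 -0.35] rim [ 0.544 -0.335]
red [217.5 213. ] 12 [0.504 0.086] rim [0.5   0.078]
red [335.2 235.4] 39 [ 0.444 -0.277] rim [ 0.443 -0.265]
green [226.7 170.9] 9 [0.636 0.062] rim [0.625 0.055]
green [332.9 198.6] 27 [ 0.557 -0.269] rim [ 0.55  -0.258]
green [365.5 235.9] 28 [ 0.445 -0.369] rim [ 0.444 -0.353]
yellow [223.9 118.5] 219 [0.803 0.076] rim [0.783 0.068]
yellow [260.3 221.5] 14 [ 0.481 -0.047] rim [ 0.478 -0.048]
yellow [387.9 251.8] 52 [ 0.398 -0.437] rim [ 0.4   -0.417]
yellow [365.9 262.9] 65 [ 0.363 -0.37 ] rim [ 0.367 -0.354]
drum [[0.54900643 0.00170486 0.086     ]] pod [[ 0.46418147 -0.18115446  0.02      ]] tray [[0.563 0.387 0.014]
 [0.575 0.275 0.014]
 [0.432 0.256 0.014]
 [0.418 0.367 0.014]]
hold [[0.77  0.436 0.058]
 [0.78  0.289 0.058]
 [0.613 0.262 0.058]
 [0.594 0.404 0.058]]Traceback (most recent call last):
  File "<stdin>", line 8, in <module>
ValueError: could not broadcast input array from shape (595,578,3) into shape (595,577,3)
```

Run:
```python
from h import *
im=cv2.imread("pics/top0.png")
a=cv2.resize(im[115:245,95:285],None,fx=3,fy=3,interpolation=3); b=cv2.resize(im[180:275,285:400],None,fx=2,fy=2,interpolation=3)
o=np.zeros((600,800,3),np.uint8);o[:390,:570]=a;o[400:590,:230]=b
cv2.imwrite("pics/crop1.png",o)
go([.5515,.0035,.26],180)
```

```text
shift [ 0.4962 -0.3842 -0.0288] yaw now 26.2 turnz -153.8
```

View pics/crop1.png

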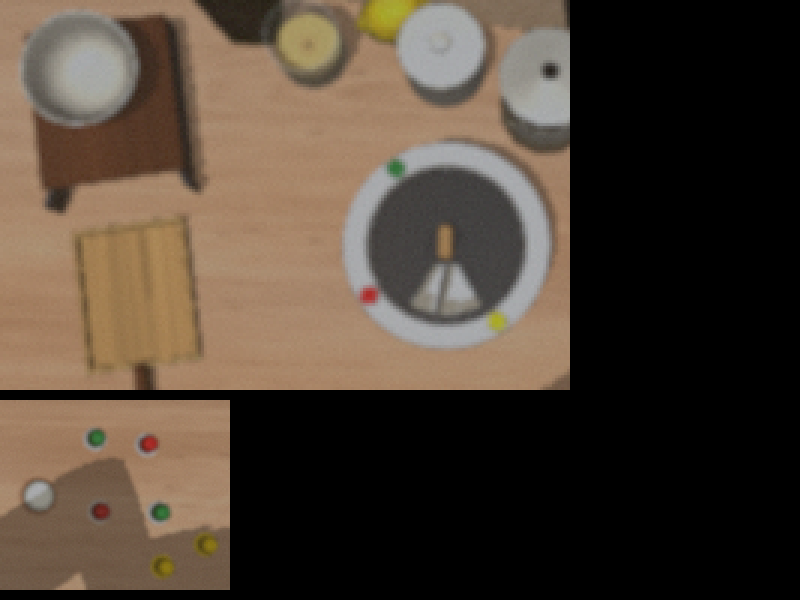

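The crop confirms the capsules, the pod and the disc order. The opening points roughly towards the robot. I'll move above the drum.

Emit:
{"api": "jog_arm", "payload": {
  "series": [
    [[0, 0, -30], [0.1, -0.075, -0.02], 1],
    [[0, 0, -154], [0.496, -0.384, -0.029], 1],
    [[0, 0, -154], [0.496, -0.384, -0.029], 1],
    [[0, 0, -154], [0.496, -0.384, -0.029], 1],
    [[0, 0, -154], [0.496, -0.384, -0.029], 1],
    [[0, 0, -154], [0.496, -0.384, -0.029], 1],
    [[0, 0, -154], [0.496, -0.384, -0.029], 1],
    [[0, 0, -154], [0.496, -0.384, -0.029], 1],
    [[0, 0, -154], [0.496, -0.384, -0.029], 1],
    [[0, 0, -154], [0.496, -0.384, -0.029], 1],
    [[0, 0, -154], [0.496, -0.384, -0.029], 1],
    [[0, 0, -154], [0.496, -0.384, -0.029], 1],
    [[0, 0, -154], [0.496, -0.384, -0.029], 1],
    [[0, 0, -154], [0.496, -0.384, -0.029], 1],
    [[0, 0, -154], [0.496, -0.384, -0.029], 1],
    [[0, 0, -154], [0.496, -0.384, -0.029], 1],
    [[0, 0, -154], [0.496, -0.384, -0.029], 1],
    [[0, 0, -154], [0.496, -0.384, -0.029], 0.6],
    [[0, 0, -154], [0.496, -0.384, -0.029], 0.6]
  ]
}}

```text
time_s: 2.52
tcp_pos: [0.5515, 0.003, 0.2603]
orientation: [0.006, -3.142, 0.0]
wrist_force: [-0.5, -0.8, 0.4]
opening: 0.0523
grip_force: 0.0
```

Run:
```python
from h import *
c=calibration("wrist");print(c)
im=grab_frame("wrist");cv2.imwrite("pics/w1.png",im)
for col in("red","green","yellow"):
    for b,a in blobs(mask(im,col),20): print(col,b,a,onz(c,b,.089,True)[0].round(4))
print(arm.state()["joint_pos"])
```

```text
{'fx': 297.3186396354542, 'fy': 297.3186396354542, 'cx': 252.94156188267593, 'cy': 193.88469006647335, 'origin': array([0.46846467, 0.00308702, 0.40302604]), 'orientation': array([2.03897026, 2.04460608, 0.34083619])}
red [63.6 93.1] 256 [ 0.45   -0.2231  0.089 ]
red [322.8 129.4] 208 [0.503  0.0779 0.089 ]
red [ 36.6 163.8] 222 [ 0.5354 -0.2822  0.089 ]
green [ 20.4 101.6] 171 [ 0.4503 -0.2999  0.089 ]
green [ 74.1 166.8] 237 [ 0.5417 -0.2179  0.089 ]
green [297.  234.7] 155 [0.6276 0.0556 0.089 ]
yellow [19.8 52.6] 258 [ 0.3845 -0.2983  0.089 ]
yellow [ 2.3 79.5] 61 [ 0.4142 -0.3357  0.089 ]
yellow [299. 312.] 516 [0.7502 0.0677 0.089 ]
[-1.14245808e-01  3.56697467e-01  1.70299608e+00 -7.21743461e-05
  1.08188435e+00 -1.68868219e+00]
```

View pics/w1.png

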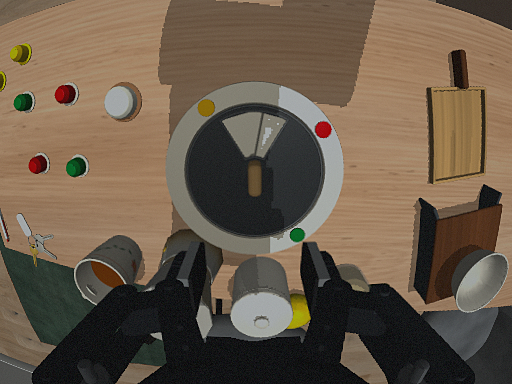

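The wrist view covers everything: drum centre about (254,168), opening wedge corners (221,117) and (286,117), bar (255,160)-(255,196), and one pod at (122,102). The tray is at right, with its handle at (458,68), and the holder is at (457,250).

Run:
```python
from h import *
c=calibration("wrist");f=lambda uv,z:onz(c,uv,z,True).round(4)
print("disc",f([[206.5,107],[322.8,129.4],[297,234.7]],.089))
print("bar",f([[255,160],[255,196]],.115),"wedge",f([[221,117],[286,117]],.085))
im=cv2.imread("pics/w1.png");g=cv2.cvtColor(im,cv2.COLOR_BGR2GRAY)
print("drum rim l/r/top", f([[166,168],[343,168],[255,82]],.086))
print("pod",f([[121,102]],.02),"caps .02 red",f([[63.6,93.1],[36.6,163.8]],.017),"green",f([[20.4,101.6],[74.1,166.8]],.017))
C=np.array([.5537,.0035])
go([C[0],C[1],.09],180)
```

```text
disc [[ 0.4801 -0.0459  0.089 ]
 [ 0.503   0.0779  0.089 ]
 [ 0.6276  0.0556  0.089 ]]
bar [[0.5321 0.005  0.115 ]
 [0.5698 0.0052 0.115 ]] wedge [[ 0.4914 -0.0311  0.085 ]
 [ 0.4912  0.0381  0.085 ]]
drum rim l/r/top [[ 0.5469 -0.0952  0.086 ]
 [ 0.5462  0.1049  0.086 ]
 [ 0.4542  0.0049  0.086 ]]
pod [[ 0.4692 -0.1759  0.02  ]] caps .02 red [[ 0.4458 -0.275   0.017 ]
 [ 0.5507 -0.3476  0.017 ]] green [[ 0.4462 -0.3694  0.017 ]
 [ 0.5586 -0.2686  0.017 ]]
shift [-0.0022  0.0005  0.1703] yaw now -179.8 turnz 0.2
```

Emit:
{"api": "jog_arm", "payload": {
  "series": [
    [[0, 0, 0], [-0.0015, 0.0015, 0.06], 0.5],
    [[0, 0, 0], [-0.0015, 0.0015, 0.12], 0.5],
    [[0, 0, 0], [-0.0015, 0.0015, 0.17], 0.5],
    [[0, 0, 0], [-0.0015, 0.0015, 0.17], 0.5],
    [[0, 0, 0], [-0.0015, 0.0015, 0.17], 0],
    [[0, 0, 0], [-0.0015, 0.0015, 0.17], 0],
    [[0, 0, 0], [-0.0015, 0.0015, 0.17], 0],
    [[0, 0, 0], [-0.0015, 0.0015, 0.17], 0],
    [[0, 0, 9], [-0.0015, 0.0015, 0.17], 0],
    [[0, 0, 19], [-0.0015, 0.0015, 0.17], 0],
    [[0, 0, 29], [-0.0015, 0.0015, 0.17], 0],
    [[0, 0, 39], [-0.0015, 0.0015, 0.17], 0],
    [[0, 0, 49], [-0.0015, 0.0015, 0.17], 0],
    [[0, 0, 55.5], [-0.0015, 0.0015, 0.17], 0],
    [[0, 0, 55.5], [-0.0015, 0.0015, 0.17], 0],
    [[0, 0, 55.5], [-0.0015, 0.0015, 0.17], 0]
  ],
  "newtons": 50
}}

```text
time_s: 4.58
tcp_pos: [0.5537, 0.0042, 0.0924]
orientation: [1.456, 2.78, 0.001]
wrist_force: [-1.3, -2.0, 9.0]
opening: 0.0129
grip_force: 51.4
```

Emit:
{"api": "jog_arm", "payload": {
  "series": [
    [[0, 0, 0], [0, 0, 0], 0.6],
    [[0, 0, 0], [0, 0, 0], 0.6],
    [[0, 0, 0], [0, 0, 0], 0.6],
    [[0, 0, 0], [0, 0, -0.06], 1],
    [[0, 0, 0], [0, 0, -0.12], 1],
    [[0, 0, 0], [0, 0, -0.14], 1],
    [[0, 0, 0], [0, 0, -0.14], 1]
  ]
}}

```text
time_s: 5.45
tcp_pos: [0.5533, 0.0046, 0.2315]
orientation: [1.456, 2.781, 0.002]
wrist_force: [0.2, -1.1, 0.3]
opening: 0.0851
grip_force: 0.0
```

Run:
```python
from h import *
im=grab_frame("top");c=calibration("top")
cw=calibration("wrist");w=grab_frame("wrist");cv2.imwrite("pics/w2.png",w)
for col in("red","green"):
    for b,a in blobs(mask(w,col),40): print(col,b,a,onz(cw,b,.017,True)[0].round(4))
for col in("red","green"):
    for b,a in blobs(mask(im,col),10): print("top",col,b,a,onz(c,b,.017)[0].round(4))
go([.5508,-.348,.14],90)
```

```text
red [253.2  89.6] 282 [0.5023 0.0795 0.017 ]
red [ 97.9 270.7] 249 [ 0.4463 -0.2736  0.017 ]
green [340.9 181.1] 218 [0.6587 0.0516 0.017 ]
top red [359.3 201.3] 43 [ 0.5504 -0.3506  0.017 ]
top red [335.2 235.2] 43 [ 0.4445 -0.2771  0.017 ]
top green [333.  198.3] 24 [ 0.5579 -0.2697  0.017 ]
top green [365.7 236. ] 23 [ 0.4443 -0.3701  0.017 ]
shift [-0.2889 -0.2022  0.0892] yaw now 124.7 turnz 34.7
```

View pics/w2.png

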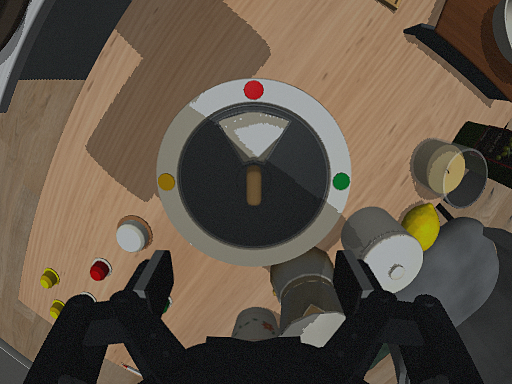

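The opening now faces the red disc at (253,90). Next I fetch the far red capsule.

Emit:
{"api": "jog_arm", "payload": {
  "series": [
    [[0, 0, 8], [-0.05, -0.035, 0], 0.75],
    [[0, 0, 18], [-0.1, -0.07, 0], 0.75],
    [[0, 0, 28], [-0.15, -0.105, 0], 0.75],
    [[0, 0, 34.7], [-0.2, -0.14, 0.03], 0.75],
    [[0, 0, 34.7], [-0.25, -0.175, 0.06], 0.75],
    [[0, 0, 34.7], [-0.289, -0.202, 0.09], 0.75],
    [[0, 0, 34.7], [-0.289, -0.202, 0.15], 0.75],
    [[0, 0, 34.7], [-0.289, -0.202, 0.15], 0.75]
  ]
}}

```text
time_s: 6.55
tcp_pos: [0.5489, -0.3468, 0.0745]
orientation: [-2.214, -2.213, 0.002]
wrist_force: [-0.2, 0.9, -0.2]
opening: 0.0638
grip_force: 0.0
```

Run:
```python
from h import *
cw=calibration("wrist");w=grab_frame("wrist");cv2.imwrite("pics/w3.png",w)
for col in("red","green"):
    for b,a in blobs(mask(w,col),40): print(col,b,a,onz(cw,b,.017,True)[0].round(4))
go([.5506,-.349,.006],90)
```

```text
red [113.9 120.6] 1167 [ 0.4485 -0.2754  0.017 ]
red [257.6 215. ] 1240 [ 0.5525 -0.3476  0.017 ]
green [269.  104.6] 1256 [ 0.5599 -0.2686  0.017 ]
green [126.3 235.7] 818 [ 0.4466 -0.3671  0.017 ]
shift [-0.002   0.0004  0.0721] yaw now 90.0 turnz 0.0
```

View pics/w3.png

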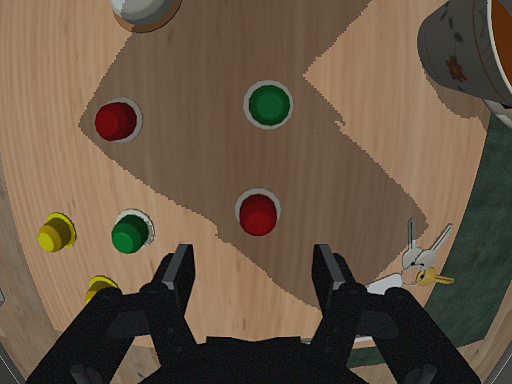

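Red is at (258,215), centred between the fingers, so I grasp it.

Emit:
{"api": "jog_arm", "payload": {
  "series": [
    [[0, 0, 0], [-0.001, 0.0015, 0.045], 0.75],
    [[0, 0, 0], [-0.001, 0.0015, 0.072], 0.75],
    [[0, 0, 0], [-0.001, 0.0015, 0.072], 0.75],
    [[0, 0, 0], [-0.001, 0.0015, 0.072], 0],
    [[0, 0, 0], [-0.001, 0.0015, 0.072], 0],
    [[0, 0, 0], [-0.001, 0.0015, 0.072], 0],
    [[0, 0, 0], [-0.001, 0.0015, 0.072], 0],
    [[0, 0, 0], [-0.001, 0.0015, 0.03], 0],
    [[0, 0, 0], [-0.001, 0.0015, -0.03], 0],
    [[0, 0, 0], [-0.001, 0.0015, -0.08], 0],
    [[0, 0, 0], [-0.001, 0.0015, -0.08], 0]
  ],
  "newtons": 40
}}

```text
time_s: 7.98
tcp_pos: [0.5544, -0.35, 0.1658]
orientation: [2.215, 2.216, 0.002]
wrist_force: [1.1, 0.9, -0.9]
opening: 0.0259
grip_force: 39.9
```

Run:
```python
from h import *
a=np.radians(124.8); C=np.array([.5533,.0045]); p=C+.044*np.array([np.cos(a),np.sin(a)])
print(p);go([*p,.155],124.8)
```

```text
[0.5281886  0.04063057]
shift [ 0.3907 -0.026   0.0085] yaw now 90.0 turnz -34.8
```

Emit:
{"api": "jog_arm", "payload": {
  "series": [
    [[0, 0, -8], [0.05, -0.003, -0.01], 0],
    [[0, 0, -16], [0.1, -0.006, -0.02], 0],
    [[0, 0, -24], [0.16, -0.009, -0.02], 0],
    [[0, 0, -32], [0.22, -0.013, -0.02], 0],
    [[0, 0, -34.8], [0.28, -0.017, -0.02], 0],
    [[0, 0, -34.8], [0.34, -0.02, -0.02], 0],
    [[0, 0, -34.8], [0.389, -0.0235, -0.01], 0],
    [[0, 0, -34.8], [0.389, -0.0235, 0.02], 0],
    [[0, 0, -34.8], [0.389, -0.0235, 0.04], 0],
    [[0, 0, -34.8], [0.389, -0.0235, 0.04], 0],
    [[0, 0, -34.8], [0.389, -0.0235, 0.04], 0],
    [[0, 0, -34.8], [0.389, -0.0235, 0.04], 0]
  ]
}}

```text
time_s: 9.48
tcp_pos: [0.5297, 0.0397, 0.1211]
orientation: [1.455, 2.783, 0.001]
wrist_force: [-0.6, 0.3, -0.5]
opening: 0.0255
grip_force: 41.3
```

Run:
```python
from h import *
w=grab_frame("wrist");cv2.imwrite("pics/w4.png",w)
go([.5282,.0406,.093],124.8); print(arm.state()["tcp_pos"],arm.state()["opening"])
```

```text
shift [ 0.0016 -0.0008  0.028 ] yaw now 124.8 turnz 0.0
[0.52968187 0.03977023 0.12103016] 0.026008928385375957
```

View pics/w4.png

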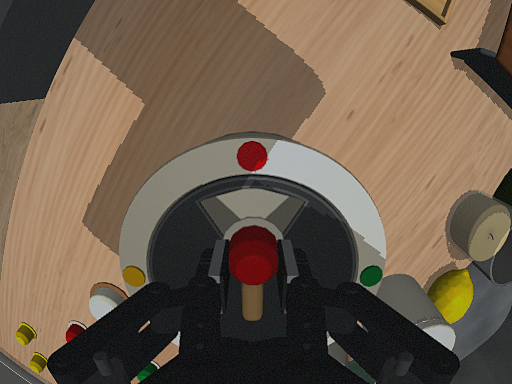

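The held red capsule at (252,255) sits centred over the opening, so I lower and release it.

Emit:
{"api": "jog_arm", "payload": {
  "series": [
    [[0, 0, 0], [0.0015, -0.001, 0.015], 0],
    [[0, 0, 0], [0.0015, -0.001, 0.028], 0],
    [[0, 0, 0], [0.0015, -0.001, 0.028], 0],
    [[0, 0, 0], [0.0015, -0.001, 0.028], 0],
    [[0, 0, 0], [0.0015, -0.001, 0.028], 0.6],
    [[0, 0, 0], [0.0015, -0.001, 0.028], 0.6],
    [[0, 0, 0], [0.0015, -0.001, 0.028], 0.6],
    [[0, 0, 0], [0.0015, -0.001, -0.03], 0.6],
    [[0, 0, 0], [0.0015, -0.001, -0.08], 0.6],
    [[0, 0, 0], [0.0015, -0.001, -0.08], 0.6],
    [[0, 0, 0], [0.0015, -0.001, -0.08], 0.75],
    [[0, 0, 0], [0.0015, -0.001, -0.08], 0.75]
  ]
}}

```text
time_s: 11.02
tcp_pos: [0.5272, 0.0406, 0.199]
orientation: [-1.454, -2.783, 0.002]
wrist_force: [0.2, 0.2, 0.2]
opening: 0.0644
grip_force: 0.0
```

Run:
```python
from h import *
cw=calibration("wrist");w=grab_frame("wrist");cv2.imwrite("pics/w5.png",w)
for col in("red","green"):
    for b,a in blobs(mask(w,col),40): print(col,b,a,onz(cw,b,.017,True)[0].round(4),onz(cw,b,.03,True)[0].round(4))
t=grab_frame("top");c=calibration("top")
for col in("red","green"):
    for b,a in blobs(mask(t,col),10): print("top",col,b,a,onz(c,b,.017)[0].round(4))
print(arm.state()["tcp_pos"])
go([.447,-.2755,.08],90)
```

```text
red [254.2 140.3] 332 [0.5091 0.0698 0.017 ] [0.508  0.0713 0.03  ]
red [254.6 175.8] 488 [0.5327 0.0367 0.017 ] [0.5306 0.0396 0.03  ]
green [345.4 233.5] 218 [0.6693 0.041  0.017 ] [0.6617 0.0437 0.03  ]
top red [335.1 235.2] 42 [ 0.4445 -0.2768  0.017 ]
top green [333.  198.5] 26 [ 0.5573 -0.2697  0.017 ]
top green [365.8 235.9] 23 [ 0.4446 -0.3704  0.017 ]
[0.52740616 0.04058752 0.19918584]
shift [-0.2137 -0.2463  0.1193] yaw now 124.8 turnz 34.8
```

The first red is in its compartment: a blob at (255,176) seen through the opening. Next is the second red.

Emit:
{"api": "jog_arm", "payload": {
  "series": [
    [[0, 0, 9], [-0.04, -0.045, 0], 0.75],
    [[0, 0, 18], [-0.08, -0.09, 0], 0.75],
    [[0, 0, 27], [-0.12, -0.135, 0], 0.75],
    [[0, 0, 34.8], [-0.16, -0.18, 0.02], 0.75],
    [[0, 0, 34.8], [-0.2, -0.225, 0.06], 0.75],
    [[0, 0, 34.8], [-0.2137, -0.2463, 0.11], 0.75],
    [[0, 0, 34.8], [-0.2137, -0.2463, 0.12], 0.75],
    [[0, 0, 34.8], [-0.2137, -0.2463, 0.12], 0.75],
    [[0, 0, 34.8], [-0.2137, -0.2463, 0.16], 0.75],
    [[0, 0, 34.8], [-0.2137, -0.2463, 0.193], 0.75],
    [[0, 0, 34.8], [-0.2137, -0.2463, 0.193], 0.75],
    [[0, 0, 34.8], [-0.2137, -0.2463, 0.193], 0],
    [[0, 0, 34.8], [-0.2137, -0.2463, 0.193], 0],
    [[0, 0, 34.8], [-0.2137, -0.2463, 0.193], 0],
    [[0, 0, 34.8], [-0.2137, -0.2463, 0.193], 0],
    [[0, 0, 34.8], [-0.2137, -0.2463, 0.14], 0],
    [[0, 0, 34.8], [-0.2137, -0.2463, 0.08], 0],
    [[0, 0, 34.8], [-0.2137, -0.2463, 0.04], 0],
    [[0, 0, 34.8], [-0.2137, -0.2463, 0.04], 0],
    [[0, 0, 34.8], [-0.2137, -0.2463, 0.04], 0]
  ]
}}

```text
time_s: 13.62
tcp_pos: [0.4473, -0.2753, 0.1604]
orientation: [2.221, 2.222, -0.0]
wrist_force: [-0.6, 0.9, -0.9]
opening: 0.0261
grip_force: 40.1
```

Run:
```python
from h import *
cw=calibration("wrist");w=grab_frame("wrist");cv2.imwrite("pics/w6.png",w)
print(blobs(mask(w,"red"),40))
a=np.radians(124.8); C=np.array([.5533,.0045]); p=C+.048*np.array([np.cos(a),np.sin(a)])
print(arm.state()["tcp_pos"]);go([*p,.093],124.8)
```

```text
[(array([253. , 257.2]), np.int32(2435))]
[ 0.44723256 -0.27519471  0.15977704]
shift [0.319  0.0789 0.0669] yaw now 90.0 turnz -34.8
```

Emit:
{"api": "jog_arm", "payload": {
  "series": [
    [[0, 0, -8], [0.05, 0.012, -0.015], 0],
    [[0, 0, -16], [0.1, 0.025, -0.015], 0],
    [[0, 0, -24], [0.15, 0.037, -0.015], 0],
    [[0, 0, -32], [0.2, 0.05, -0.015], 0],
    [[0, 0, -34.8], [0.25, 0.062, -0.015], 0],
    [[0, 0, -34.8], [0.3, 0.074, -0.015], 0],
    [[0, 0, -34.8], [0.319, 0.079, 0], 0],
    [[0, 0, -34.8], [0.319, 0.079, 0.03], 0],
    [[0, 0, -34.8], [0.319, 0.079, 0.04], 0],
    [[0, 0, -34.8], [0.319, 0.079, 0.04], 0],
    [[0, 0, -34.8], [0.319, 0.079, 0.04], 0]
  ]
}}

```text
time_s: 15.05
tcp_pos: [0.5267, 0.043, 0.1208]
orientation: [1.456, 2.783, 0.0]
wrist_force: [-0.5, -0.4, -0.8]
opening: 0.0259
grip_force: 40.1
```

Run:
```python
from h import *
w=grab_frame("wrist");cv2.imwrite("pics/w7.png",w)
print(blobs(mask(w,"red"),40));print(arm.state()["tcp_pos"],arm.state()["opening"]);go([.5259,.0439,.093],124.8)
```

```text
[(array([252.6, 163. ]), np.int32(681)), (array([253.6, 205.7]), np.int32(621)), (array([252.9, 257.2]), np.int32(2470))]
[0.52675641 0.04308614 0.12095505] 0.026011033776581535
shift [ 0.0012 -0.0003  0.028 ] yaw now 124.8 turnz -0.0
```

Emit:
{"api": "jog_arm", "payload": {
  "series": [
    [[0, 0, 0], [0.001, 0, 0.015], 0],
    [[0, 0, 0], [0.001, 0, 0.028], 0],
    [[0, 0, 0], [0.001, 0, 0.028], 0],
    [[0, 0, 0], [0.001, 0, 0.028], 0],
    [[0, 0, 0], [0.001, 0, 0.028], 0.6],
    [[0, 0, 0], [0.001, 0, 0.028], 0.6],
    [[0, 0, 0], [0.001, 0, 0.028], 0.6],
    [[0, 0, 0], [0.001, 0, -0.03], 0.6],
    [[0, 0, 0], [0.001, 0, -0.09], 0.6],
    [[0, 0, 0], [0.001, 0, -0.12], 0.6],
    [[0, 0, 0], [0.001, 0, -0.12], 0.6],
    [[0, 0, 0], [0.001, 0, -0.12], 0.6]
  ]
}}

```text
time_s: 16.6
tcp_pos: [0.5254, 0.0444, 0.2396]
orientation: [-1.454, -2.784, 0.001]
wrist_force: [0.1, 0.3, -0.2]
opening: 0.0514
grip_force: 0.0
```

Run:
```python
from h import *
w=grab_frame("wrist");cv2.imwrite("pics/w8.png",w)
cv2.imwrite("pics/w8c.png",cv2.resize(w[60:300,130:380],None,fx=2,fy=2))
print(blobs(mask(w,"red"),40));print(arm.state()["tcp_pos"]);go([.5533,.0045,.091],124.7)
```

```text
[(array([253.3, 138.4]), np.int32(248)), (array([253.2, 166.7]), np.int32(342))]
[0.52537061 0.04436885 0.23920907]
shift [-0.0488  0.0004  0.1482] yaw now 124.8 turnz 0.1
```

View pics/w8c.png

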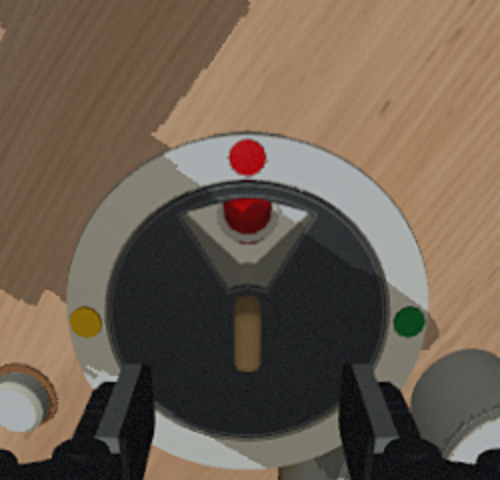

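Both reds are in, with the upper one visible at crop (247,215), well below the lid. Now I turn the lid to green.

Emit:
{"api": "jog_arm", "payload": {
  "series": [
    [[0, 0, 0], [-0.0488, 0.0004, 0.03], 0.5],
    [[0, 0, 0], [-0.0488, 0.0004, 0.09], 0.5],
    [[0, 0, 0], [-0.0488, 0.0004, 0.148], 0.5],
    [[0, 0, 0], [-0.0488, 0.0004, 0.148], 0.5],
    [[0, 0, 0], [-0.0488, 0.0004, 0.148], 0],
    [[0, 0, 0], [-0.0488, 0.0004, 0.148], 0],
    [[0, 0, 0], [-0.0488, 0.0004, 0.148], 0],
    [[0, 0, 0], [-0.0488, 0.0004, 0.148], 0],
    [[0, 0, 10], [-0.0488, 0.0004, 0.148], 0],
    [[0, 0, 20], [-0.0488, 0.0004, 0.148], 0],
    [[0, 0, 30], [-0.0488, 0.0004, 0.148], 0],
    [[0, 0, 40], [-0.0488, 0.0004, 0.148], 0],
    [[0, 0, 50], [-0.0488, 0.0004, 0.148], 0],
    [[0, 0, 60], [-0.0488, 0.0004, 0.148], 0],
    [[0, 0, 70], [-0.0488, 0.0004, 0.148], 0],
    [[0, 0, 80], [-0.0488, 0.0004, 0.148], 0],
    [[0, 0, 90], [-0.0488, 0.0004, 0.148], 0],
    [[0, 0, 90], [-0.0488, 0.0004, 0.148], 0],
    [[0, 0, 90], [-0.0488, 0.0004, 0.148], 0]
  ],
  "newtons": 50
}}

```text
time_s: 19.02
tcp_pos: [0.5533, 0.0042, 0.0942]
orientation: [2.997, 0.941, -0.001]
wrist_force: [-7.1, -3.9, 2.6]
opening: 0.013
grip_force: 49.9
```

Emit:
{"api": "jog_arm", "payload": {
  "series": [
    [[0, 0, 0], [0, 0, 0], 0.6],
    [[0, 0, 0], [0, 0, 0], 0.6],
    [[0, 0, 0], [0, 0, 0], 0.6],
    [[0, 0, 0], [0, 0, -0.06], 0.75],
    [[0, 0, 0], [0, 0, -0.12], 0.75],
    [[0, 0, 0], [0, 0, -0.14], 0.75],
    [[0, 0, 0], [0, 0, -0.14], 0.75],
    [[0, 0, 0], [0, 0, -0.14], 0.75]
  ]
}}

```text
time_s: 20.02
tcp_pos: [0.5536, 0.0046, 0.2311]
orientation: [-2.997, -0.94, 0.002]
wrist_force: [-0.8, -1.2, -0.0]
opening: 0.0639
grip_force: 0.0
```

Run:
```python
from h import *
cw=calibration("wrist");w=grab_frame("wrist");cv2.imwrite("pics/w9.png",w)
t=grab_frame("top");c=calibration("top");cv2.imwrite("pics/t9.png",t)
for col in("red","green"):
    for b,a in blobs(mask(w,col),40): print(col,b,a,onz(cw,b,.089,True)[0].round(4))
    for b,a in blobs(mask(t,col),10): print("top",col,b,a,onz(c,b,.017)[0].round(4))
h=proj(cw,[[.5533,.0045,.085]],True);print("axis px",h)
# opening: bright pixels in lid disc
g=cv2.cvtColor(w,cv2.COLOR_BGR2GRAY);v,u=np.mgrid[:384,:512];P=onz(cw,np.c_[u.ravel(),v.ravel()],.085,True)[:,:2]-[.5533,.0045]
r=np.hypot(*P.T);m=(r>.03)&(r<.068)&(g.ravel()>95);a=np.arctan2(P[m,1],P[m,0]);print("opening deg",m.sum(),np.degrees(np.angle(np.exp(1j*a).mean())))
print(arm.state()["tcp_pos"]);go([.559,-.269,.006],90)
```

```text
red [166.  180.5] 219 [0.5037 0.0784 0.089 ]
green [253.2  89. ] 278 [0.6283 0.056  0.089 ]
green [399.7 262.2] 238 [ 0.5728 -0.203   0.089 ]
top green [333.1 198.3] 24 [ 0.5579 -0.27    0.017 ]
top green [365.7 236. ] 24 [ 0.4443 -0.3701  0.017 ]
axis px [[252.67844144 180.32793938]]
opening deg 1819 34.138278181353385
[0.55362537 0.00457136 0.23084174]
shift [-0.1514  0.228   0.2248] yaw now 34.8 turnz -55.2
```

The opening is at 34°, squarely at green. Now the first green, with no turn needed.

Emit:
{"api": "jog_arm", "payload": {
  "series": [
    [[0, 0, 0], [-0.03, 0.045, 0], 0.75],
    [[0, 0, 0], [-0.06, 0.09, 0], 0.75],
    [[0, 0, 0], [-0.09, 0.135, 0.02], 0.75],
    [[0, 0, 0], [-0.12, 0.18, 0.06], 0.75],
    [[0, 0, 0], [-0.15, 0.225, 0.1], 0.75],
    [[0, 0, 0], [-0.1514, 0.228, 0.15], 0.75],
    [[0, 0, 0], [-0.1514, 0.228, 0.15], 0.75],
    [[0, 0, 0], [-0.1514, 0.228, 0.19], 0.75],
    [[0, 0, 0], [-0.1514, 0.228, 0.225], 0.75],
    [[0, 0, 0], [-0.1514, 0.228, 0.225], 0.75],
    [[0, 0, 0], [-0.1514, 0.228, 0.225], 0],
    [[0, 0, 0], [-0.1514, 0.228, 0.225], 0],
    [[0, 0, 0], [-0.1514, 0.228, 0.225], 0],
    [[0, 0, 0], [-0.1514, 0.228, 0.225], 0],
    [[0, 0, 0], [-0.1514, 0.228, 0.17], 0],
    [[0, 0, 0], [-0.1514, 0.228, 0.11], 0],
    [[0, 0, 0], [-0.1514, 0.228, 0.07], 0],
    [[0, 0, 0], [-0.1514, 0.228, 0.07], 0],
    [[0, 0, 0], [-0.1514, 0.228, 0.07], 0]
  ],
  "newtons": 40
}}

```text
time_s: 22.5
tcp_pos: [0.5597, -0.2689, 0.1624]
orientation: [2.997, 0.94, -0.0]
wrist_force: [-0.6, -0.2, -0.7]
opening: 0.026
grip_force: 39.9
```

Run:
```python
from h import *
cw=calibration("wrist");w=grab_frame("wrist");cv2.imwrite("pics/w10.png",w)
print(blobs(mask(w,"green"),40))
a=np.radians(34.7); C=np.array([.5535,.0045]); p=C+.044*np.array([np.cos(a),np.sin(a)])
print(p,arm.state()["tcp_pos"]);go([*p,.093],34.7)
```

```text
[(array([255.1, 266. ]), np.int32(2472))]
[0.58967434 0.0295483 ] [ 0.55953755 -0.26881701  0.16164589]
shift [ 0.1952 -0.2276  0.0688] yaw now 34.8 turnz 0.1
```

Emit:
{"api": "jog_arm", "payload": {
  "series": [
    [[0, 0, 0], [0.04, -0.045, -0.015], 0],
    [[0, 0, 0], [0.08, -0.09, -0.015], 0],
    [[0, 0, 0], [0.12, -0.135, -0.015], 0],
    [[0, 0, 0], [0.16, -0.18, -0.015], 0],
    [[0, 0, 0], [0.19, -0.22, -0.015], 0],
    [[0, 0, 0], [0.198, -0.2276, 0], 0],
    [[0, 0, 0], [0.198, -0.2276, 0.03], 0],
    [[0, 0, 0], [0.198, -0.2276, 0.045], 0],
    [[0, 0, 0], [0.198, -0.2276, 0.045], 0],
    [[0, 0, 0], [0.198, -0.2276, 0.045], 0],
    [[0, 0, 0], [0.198, -0.2276, 0.045], 0]
  ]
}}

```text
time_s: 23.92
tcp_pos: [0.5929, 0.0305, 0.1181]
orientation: [2.997, 0.939, 0.002]
wrist_force: [-0.3, -0.1, -0.3]
opening: 0.0262
grip_force: 39.9
```

Run:
```python
from h import *
w=grab_frame("wrist");cv2.imwrite("pics/w11.png",w)
print(blobs(mask(w,"green"),40));print(arm.state()["tcp_pos"],arm.state()["opening"]);go([.592,.0312,.093],34.7)
```

```text
[(array([250.9, 164.6]), np.int32(690)), (array([253. , 258.6]), np.int32(2347))]
[0.59283086 0.03058023 0.11805552] 0.025516988857563146
shift [-0.0004 -0.001   0.0251] yaw now 34.8 turnz 0.1
```

View pics/w11.png

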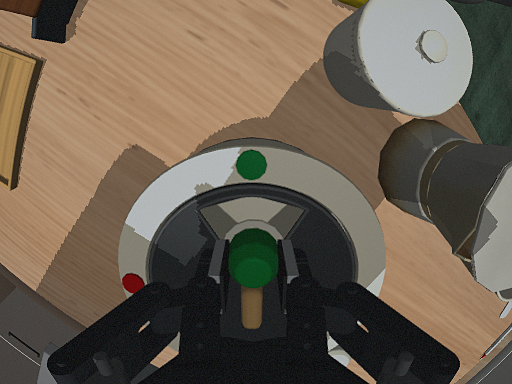

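The green capsule at (253,258) is over the opening, so I release it.

Emit:
{"api": "jog_arm", "payload": {
  "series": [
    [[0, 0, 0], [-0.002, -0.001, 0.015], 0],
    [[0, 0, 0], [-0.002, -0.001, 0.025], 0],
    [[0, 0, 0], [-0.002, -0.001, 0.025], 0],
    [[0, 0, 0], [-0.002, -0.001, 0.025], 0],
    [[0, 0, 0], [-0.002, -0.001, 0.025], 0.6],
    [[0, 0, 0], [-0.002, -0.001, 0.025], 0.6],
    [[0, 0, 0], [-0.002, -0.001, 0.025], 0.6],
    [[0, 0, 0], [-0.002, -0.001, -0.03], 0.6],
    [[0, 0, 0], [-0.002, -0.001, -0.08], 0.75],
    [[0, 0, 0], [-0.002, -0.001, -0.08], 0.75],
    [[0, 0, 0], [-0.002, -0.001, -0.08], 0.75],
    [[0, 0, 0], [-0.002, -0.001, -0.08], 0.75]
  ]
}}

```text
time_s: 25.48
tcp_pos: [0.5898, 0.0305, 0.196]
orientation: [-2.997, -0.94, 0.003]
wrist_force: [-0.0, 0.2, -0.1]
opening: 0.0641
grip_force: 0.0
```

Run:
```python
from h import *
cw=calibration("wrist");w=grab_frame("wrist");cv2.imwrite("pics/w12.png",w)
t=grab_frame("top");c=calibration("top")
for b,a in blobs(mask(w,"green"),40): print(b,a,onz(cw,b,.03,True)[0].round(4))
for b,a in blobs(mask(t,"green"),10): print("top",b,a,onz(c,b,.017)[0].round(4))
print(arm.state()["tcp_pos"]);go([.4455,-.3685,.1],90)
```

```text
[253.7 140.4] 337 [0.6211 0.051  0.03  ]
[253.6 175. ] 449 [0.5901 0.0297 0.03  ]
top [365.8 236. ] 23 [ 0.4443 -0.3704  0.017 ]
[0.59002516 0.03048411 0.19620037]
shift [-0.3464  0.2451  0.0964] yaw now 34.8 turnz -55.2
```

Emit:
{"api": "jog_arm", "payload": {
  "series": [
    [[0, 0, 0], [-0.05, 0.035, 0], 0.75],
    [[0, 0, 0], [-0.1, 0.07, 0], 0.75],
    [[0, 0, 0], [-0.15, 0.105, 0], 0.75],
    [[0, 0, 0], [-0.2, 0.14, 0], 0.75],
    [[0, 0, 0], [-0.25, 0.175, 0.03], 0.75],
    [[0, 0, 0], [-0.3, 0.21, 0.06], 0.75],
    [[0, 0, 0], [-0.3464, 0.245, 0.1], 0.75],
    [[0, 0, 0], [-0.3464, 0.245, 0.12], 0.75],
    [[0, 0, 0], [-0.3464, 0.245, 0.12], 0.75],
    [[0, 0, 0], [-0.3464, 0.245, 0.16], 0.75],
    [[0, 0, 0], [-0.3464, 0.245, 0.191], 0.75],
    [[0, 0, 0], [-0.3464, 0.245, 0.191], 0.75],
    [[0, 0, 0], [-0.3464, 0.245, 0.191], 0],
    [[0, 0, 0], [-0.3464, 0.245, 0.191], 0],
    [[0, 0, 0], [-0.3464, 0.245, 0.191], 0],
    [[0, 0, 0], [-0.3464, 0.245, 0.191], 0],
    [[0, 0, 0], [-0.3464, 0.245, 0.14], 0],
    [[0, 0, 0], [-0.3464, 0.245, 0.08], 0],
    [[0, 0, 0], [-0.3464, 0.245, 0.04], 0],
    [[0, 0, 0], [-0.3464, 0.245, 0.04], 0]
  ]
}}

```text
time_s: 28.08
tcp_pos: [0.4468, -0.3692, 0.1614]
orientation: [2.991, 0.939, 0.005]
wrist_force: [0.6, -0.2, -1.6]
opening: 0.0262
grip_force: 39.9
```

Run:
```python
from h import *
cw=calibration("wrist");w=grab_frame("wrist");cv2.imwrite("pics/w13.png",w)
print(blobs(mask(w,"green"),40))
a=np.radians(34.7); C=np.array([.5535,.0045]); p=C+.048*np.array([np.cos(a),np.sin(a)])
print(p,arm.state()["tcp_pos"],arm.state()["opening"]);go([*p,.093],34.7)
```

```text
[(array([253.5, 259.8]), np.int32(2096))]
[0.59296291 0.03182542] [ 0.44617607 -0.36864021  0.15926533] 0.02601455259871995
shift [ 0.3492 -0.2451  0.0656] yaw now 34.8 turnz 0.1
```

Emit:
{"api": "jog_arm", "payload": {
  "series": [
    [[0, 0, 0], [0.05, -0.035, -0.015], 0],
    [[0, 0, 0], [0.1, -0.07, -0.015], 0],
    [[0, 0, 0], [0.15, -0.105, -0.015], 0],
    [[0, 0, 0], [0.2, -0.14, -0.015], 0],
    [[0, 0, 0], [0.25, -0.175, -0.015], 0],
    [[0, 0, 0], [0.3, -0.21, -0.015], 0],
    [[0, 0, 0], [0.34, -0.24, -0.015], 0],
    [[0, 0, 0], [0.3492, -0.2451, 0], 0],
    [[0, 0, 0], [0.3492, -0.2451, 0.03], 0],
    [[0, 0, 0], [0.3492, -0.2451, 0.04], 0],
    [[0, 0, 0], [0.3492, -0.2451, 0.04], 0],
    [[0, 0, 0], [0.3492, -0.2451, 0.04], 0],
    [[0, 0, 0], [0.3492, -0.2451, 0.04], 0]
  ]
}}

```text
time_s: 29.75
tcp_pos: [0.5929, 0.0319, 0.1181]
orientation: [2.997, 0.939, 0.002]
wrist_force: [-0.5, -0.8, 0.1]
opening: 0.0262
grip_force: 39.9
```

Run:
```python
from h import *
w=grab_frame("wrist");cv2.imwrite("pics/w14.png",w)
print(blobs(mask(w,"green"),40));print(arm.state()["tcp_pos"],arm.state()["opening"]);go([.593,.0318,.093],34.7)
```

```text
[(array([252.9, 165.8]), np.int32(687)), (array([252.9, 207. ]), np.int32(514)), (array([253.1, 257.4]), np.int32(2431))]
[0.5928004  0.0319659  0.11801683] 0.026073581981643904
shift [0.     0.0002 0.025 ] yaw now 34.8 turnz 0.1
```

Emit:
{"api": "jog_arm", "payload": {
  "series": [
    [[0, 0, 0], [0, 0, 0.015], 0],
    [[0, 0, 0], [0, 0, 0.025], 0],
    [[0, 0, 0], [0, 0, 0.025], 0],
    [[0, 0, 0], [0, 0, 0.025], 0],
    [[0, 0, 0], [0, 0, 0.025], 0.6],
    [[0, 0, 0], [0, 0, 0.025], 0.6],
    [[0, 0, 0], [0, 0, 0.025], 0.6],
    [[0, 0, 0], [0, 0, -0.03], 0.6],
    [[0, 0, 0], [0, 0, -0.09], 0.6],
    [[0, 0, 0], [0, 0, -0.12], 0.6],
    [[0, 0, 0], [0, 0, -0.12], 0.6],
    [[0, 0, 0], [0, 0, -0.12], 0.6]
  ]
}}

```text
time_s: 31.3
tcp_pos: [0.5922, 0.0322, 0.2365]
orientation: [-2.997, -0.94, 0.002]
wrist_force: [-0.4, -0.4, 0.3]
opening: 0.0511
grip_force: 0.0
```

Run:
```python
from h import *
w=grab_frame("wrist")
cv2.imwrite("pics/w15c.png",cv2.resize(w[60:300,130:380],None,fx=2,fy=2))
print(blobs(mask(w,"green"),40));print(arm.state()["tcp_pos"]);go([.5535,.0045,.091],34.1)
```

```text
[(array([253.7, 137.2]), np.int32(247)), (array([251.2, 165.9]), np.int32(347))]
[0.59209115 0.03217399 0.23610922]
shift [-0.0473  0.0008  0.1452] yaw now 34.8 turnz 0.7
```

View pics/w15c.png

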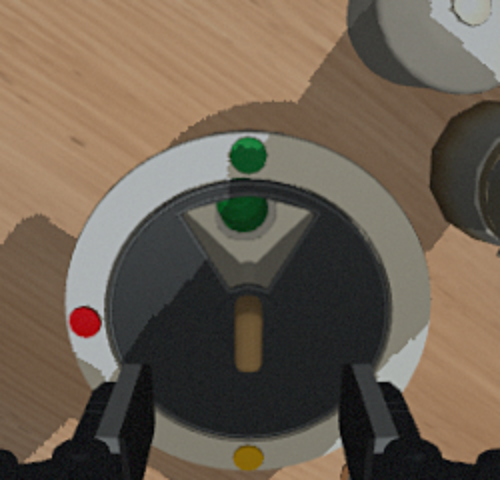

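Both greens are in (crop (243,212)). Now I shut the lid with another 90° turn.

Emit:
{"api": "jog_arm", "payload": {
  "series": [
    [[0, 0, 0], [-0.0473, 0.0008, 0.03], 0.5],
    [[0, 0, 0], [-0.0473, 0.0008, 0.09], 0.5],
    [[0, 0, 0], [-0.0473, 0.0008, 0.145], 0.5],
    [[0, 0, 0], [-0.0473, 0.0008, 0.145], 0.5],
    [[0, 0, 0], [-0.0473, 0.0008, 0.145], 0],
    [[0, 0, 0], [-0.0473, 0.0008, 0.145], 0],
    [[0, 0, 0], [-0.0473, 0.0008, 0.145], 0],
    [[0, 0, 0], [-0.0473, 0.0008, 0.145], 0],
    [[0, 0, 10], [-0.0473, 0.0008, 0.145], 0],
    [[0, 0, 20], [-0.0473, 0.0008, 0.145], 0],
    [[0, 0, 30], [-0.0473, 0.0008, 0.145], 0],
    [[0, 0, 40], [-0.0473, 0.0008, 0.145], 0],
    [[0, 0, 50], [-0.0473, 0.0008, 0.145], 0],
    [[0, 0, 60], [-0.0473, 0.0008, 0.145], 0],
    [[0, 0, 70], [-0.0473, 0.0008, 0.145], 0],
    [[0, 0, 80], [-0.0473, 0.0008, 0.145], 0],
    [[0, 0, 90], [-0.0473, 0.0008, 0.145], 0],
    [[0, 0, 90], [-0.0473, 0.0008, 0.145], 0],
    [[0, 0, 90], [-0.0473, 0.0008, 0.145], 0]
  ],
  "newtons": 50
}}

```text
time_s: 33.72
tcp_pos: [0.5543, 0.0034, 0.0943]
orientation: [2.784, -1.454, 0.003]
wrist_force: [-4.0, -9.6, 0.6]
opening: 0.0131
grip_force: 49.8
```

Emit:
{"api": "jog_arm", "payload": {
  "series": [
    [[0, 0, 0], [0, 0, 0], 0.6],
    [[0, 0, 0], [0, 0, 0], 0.6],
    [[0, 0, 0], [0, 0, 0], 0.6],
    [[0, 0, 0], [0, 0, -0.06], 0.75],
    [[0, 0, 0], [0, 0, -0.12], 1],
    [[0, 0, 0], [0, 0, -0.14], 1],
    [[0, 0, 0], [0, 0, -0.14], 1],
    [[0, 0, 0], [0, 0, -0.14], 1]
  ]
}}

```text
time_s: 34.72
tcp_pos: [0.5537, 0.0046, 0.2311]
orientation: [2.784, -1.454, -0.002]
wrist_force: [-0.0, -0.3, 0.0]
opening: 0.0854
grip_force: 0.0
```

Run:
```python
from h import *
cw=calibration("wrist");w=grab_frame("wrist");cv2.imwrite("pics/w16.png",w)
t=grab_frame("top");c=calibration("top");cv2.imwrite("pics/t16.png",t)
print("axis px",proj(cw,[[.5535,.0045,.085]],True))
def white(im,thr=95):
    h,s,v=cv2.split(cv2.cvtColor(im,cv2.COLOR_BGR2HSV)); return (s<60)&(v>thr)
for n,cc,im,f in(("w",cw,w,True),("t",c,t,False)):
    print(n,[(b,a,onz(cc,b,.02,f)[0].round(4)) for b,a in blobs(white(im),40) if abs(onz(cc,b,.02,f)[0,0]-.465)<.06 and abs(onz(cc,b,.02,f)[0,1]+.18)<.08])
for col in("red","green","yellow"):
    print(col,[(b,a,onz(cw,b,.089,True)[0].round(3)) for b,a in blobs(mask(w,col),40)])
go([.467,-.178,.1],0)
```

```text
axis px [[253.88105139 179.7577813 ]]
w [(array([392.7,  87. ]), np.int32(851), array([ 0.4697, -0.1806,  0.02  ]))]
t [(array([304. , 227.4]), np.int32(186), array([ 0.466 , -0.1811,  0.02  ]))]
red [(array([253.2, 257.6]), np.int32(179), array([0.504, 0.078, 0.089]))]
green [(array([165.7, 180.4]), np.int32(212), array([0.628, 0.055, 0.089]))]
yellow [(array([492. ,   7.7]), np.int32(45), array([ 0.445, -0.342,  0.089])), (array([501.8,   3.2]), np.int32(82), array([ 0.436, -0.364,  0.089])), (array([496.3,  43.4]), np.int32(254), array([ 0.415, -0.307,  0.089])), (array([ 59.9, 116.5]), np.int32(584), array([0.772, 0.063, 0.089]))]
shift [0.1005 0.1753 0.131 ] yaw now -55.2 turnz -55.2
```

View pics/w16.png

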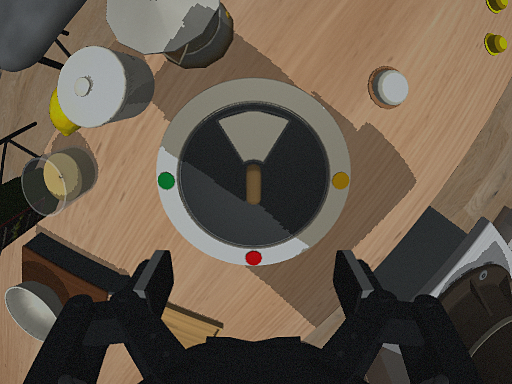

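The lid is shut, with its opening at (253,135) exactly opposite the red disc. The pod is at (388,88). I'll pick it with the fingers closing along the tray's length.

Emit:
{"api": "jog_arm", "payload": {
  "series": [
    [[0, 0, -30], [0.03, 0.05, 0], 1],
    [[0, 0, -60], [0.06, 0.1, 0], 1],
    [[0, 0, -90], [0.103, 0.176, 0], 1],
    [[0, 0, -120], [0.103, 0.176, 0.05], 1],
    [[0, 0, -153], [0.103, 0.176, 0.1], 1],
    [[0, 0, -153], [0.103, 0.176, 0.1], 1],
    [[0, 0, -153], [0.103, 0.176, 0.1], 1],
    [[0, 0, -153], [0.103, 0.176, 0.1], 1],
    [[0, 0, -153], [0.103, 0.176, 0.1], 1],
    [[0, 0, -153], [0.103, 0.176, 0.1], 1],
    [[0, 0, -153], [0.103, 0.176, 0.1], 1],
    [[0, 0, -153], [0.103, 0.176, 0.1], 1],
    [[0, 0, -153], [0.103, 0.176, 0.1], 1],
    [[0, 0, -153], [0.103, 0.176, 0.1], 1],
    [[0, 0, -153], [0.103, 0.176, 0.1], 1],
    [[0, 0, -153], [0.103, 0.176, 0.1], 1],
    [[0, 0, -153], [0.103, 0.176, 0.1], 1],
    [[0, 0, -153], [0.103, 0.176, 0.1], 1]
  ]
}}

```text
time_s: 37.08
tcp_pos: [0.4685, -0.1805, 0.1321]
orientation: [-2.066, -2.366, 0.0]
wrist_force: [-0.3, -0.3, -0.0]
opening: 0.0855
grip_force: 0.0
```

Run:
```python
from h import *
cw=calibration("wrist");w=grab_frame("wrist");cv2.imwrite("pics/w17.png",w)
h,s,v=cv2.split(cv2.cvtColor(w,cv2.COLOR_BGR2HSV))
print([(b,a,onz(cw,b,.02,True)[0].round(4)) for b,a in blobs((s<60)&(v>95),300)])
print(arm.state()["tcp_pos"]);go([.468,-.1805,.004],98)
```

```text
[(array([399.4,  73.6]), np.int32(8870), array([ 0.5859, -0.0521,  0.02  ])), (array([433.2,  46.1]), np.int32(2866), array([ 0.6191, -0.0146,  0.02  ])), (array([252.2, 189.1]), np.int32(1573), array([ 0.4685, -0.1797,  0.02  ])), (array([481.3, 281.8]), np.int32(364), array([ 0.797 , -0.2685,  0.02  ]))]
[ 0.4685179  -0.18053967  0.13217295]
shift [ 1.000e-04 -5.000e-04  1.282e-01] yaw now 97.8 turnz -0.2
```

Emit:
{"api": "jog_arm", "payload": {
  "series": [
    [[0, 0, 0], [0.001, 0, 0.06], 1],
    [[0, 0, 0], [0.001, 0, 0.1], 1],
    [[0, 0, 0], [0.001, 0, 0.128], 1],
    [[0, 0, 0], [0.001, 0, 0.128], 1],
    [[0, 0, 0], [0.001, 0, 0.128], 0],
    [[0, 0, 0], [0.001, 0, 0.128], 0],
    [[0, 0, 0], [0.001, 0, 0.128], 0],
    [[0, 0, 0], [0.001, 0, 0.128], 0],
    [[0, 0, 0], [0.001, 0, 0.08], 0],
    [[0, 0, 0], [0.001, 0, 0.02], 0],
    [[0, 0, 0], [0.001, 0, -0.03], 0],
    [[0, 0, 0], [0.001, 0, -0.03], 0],
    [[0, 0, 0], [0.001, 0, -0.03], 0]
  ],
  "newtons": 40
}}

```text
time_s: 38.75
tcp_pos: [0.4681, -0.1794, 0.1624]
orientation: [2.064, 2.368, 0.0]
wrist_force: [0.1, 0.0, 0.2]
opening: 0.044
grip_force: 41.6
```

Run:
```python
from h import *
print(arm.state()["tcp_pos"],arm.state()["opening"])
t=grab_frame("top");c=calibration("top")
h,s,v=[x.astype(int) for x in cv2.split(cv2.cvtColor(t,cv2.COLOR_BGR2HSV))]
# sanity of tray: hsv samples
for p in [(141,213),(135,205),(100,250),(180,215),(143,245)]: print(p,h[p[1],p[0]],s[p[1],p[0]],v[p[1],p[0]])
go([.497,.321,.2],98)
```

```text
[ 0.46810408 -0.17941138  0.16235852] 0.04396716207144493
(141, 213) 17 128 170
(135, 205) 16 124 166
(100, 250) 13 101 170
(180, 215) 14 98 175
(143, 245) 12 134 74
shift [ 0.4917  0.0969 -0.0381] yaw now 97.8 turnz -0.2
```

The pod is held (44 mm opening). I'll move above the tray and look.

Emit:
{"api": "jog_arm", "payload": {
  "series": [
    [[0, 0, 0], [0.05, 0.01, -0.04], 0],
    [[0, 0, 0], [0.1, 0.02, -0.06], 0],
    [[0, 0, 0], [0.15, 0.03, -0.07], 0],
    [[0, 0, 0], [0.2, 0.04, -0.07], 0],
    [[0, 0, 0], [0.25, 0.05, -0.07], 0],
    [[0, 0, 0], [0.3, 0.06, -0.07], 0],
    [[0, 0, 0], [0.35, 0.07, -0.07], 0],
    [[0, 0, 0], [0.4, 0.08, -0.07], 0],
    [[0, 0, 0], [0.45, 0.09, -0.07], 0],
    [[0, 0, 0], [0.49, 0.097, -0.07], 0],
    [[0, 0, 0], [0.49, 0.097, -0.07], 0],
    [[0, 0, 0], [0.49, 0.097, -0.07], 0],
    [[0, 0, 0], [0.49, 0.097, -0.07], 0]
  ]
}}

```text
time_s: 40.42
tcp_pos: [0.4978, 0.3181, 0.2318]
orientation: [-2.066, -2.367, 0.002]
wrist_force: [0.8, 0.4, 0.1]
opening: 0.0442
grip_force: 41.6
```

Run:
```python
from h import *
print(arm.state()["tcp_pos"],arm.state()["opening"])
w=grab_frame("wrist");cv2.imwrite("pics/w18.png",w)
```

```text
[0.49781724 0.31811169 0.23181441] 0.044220494200726365
```

View pics/w18.png

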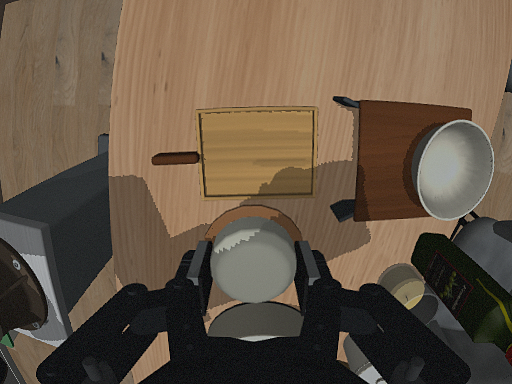

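The view shows:
- **Tray corners:** about (196,109), (318,106), (317,197) and (202,200).
- **Handle:** (153,158)-(200,157).
- **Holder top front edge:** (360,100)-(356,221), back corners (472,109) and about (463,217).
- **Pod:** held at (253,262).

Run:
```python
from h import *
c=calibration("wrist");w=cv2.imread("pics/w18.png")
f=lambda uv,z:onz(c,uv,z,True)
T=f([[196,109],[318,106.5],[317.5,197],[202,200]],.014);H=f([[153,158],[200,157]],.03);K=f([[360,100],[356,221],[472,109]],.058)
ang=lambda d:np.degrees(np.arctan2(d[1],d[0])).round(2)
print("tray",T.round(4)[:,:2].tolist(),T.mean(0).round(4)); print("angles",ang(T[1]-T[0]),ang(T[2]-T[3]),ang(T[0]-T[3])-90,ang(T[1]-T[2])-90, "L",np.linalg.norm(T[1]-T[0]),np.linalg.norm(T[0]-T[3]))
print("handle",H.round(4),ang(H[1]-H[0])); print("hold",K.round(4)[:,:2].tolist(),"mouth mid",((K[0]+K[1])/2).round(4),ang(K[0]-K[1])-90,ang(K[2]-K[0]),np.linalg.norm(K[0]-K[1]))
# rectified view, 1 mm/px : u = x 0.34..0.84, v = -y 0.42..0.20
xs=np.arange(.34,.84,.001);ys=np.arange(.44,.18,-.001);X,Y=np.meshgrid(xs,ys)
out=[]
for z in(.014,.058):
    p=proj(c,np.c_[X.ravel(),Y.ravel(),np.full(X.size,z)],True).astype(np.float32).reshape(*X.shape,2)
    out.append(cv2.remap(w,p[...,0],p[...,1],1))
cv2.imwrite("pics/r18.png",cv2.resize(np.vstack(out),None,fx=1.15,fy=1.15))
```

```text
tray [[0.4211, 0.3769], [0.5674, 0.4002], [0.5884, 0.2854], [0.4393, 0.261]] [0.504  0.3309 0.014 ]
angles 9.05 9.27 8.939999999999998 10.370000000000005 L 0.1481312309223252 0.11730242740138785
handle [[0.3755 0.3135 0.03  ]
 [0.4344 0.3215 0.03  ]] 7.68
hold [[0.6034, 0.4166], [0.6311, 0.2755], [0.7643, 0.4447]] mouth mid [0.6172 0.346  0.058 ] 11.090000000000003 9.92 0.14369914897168887
```

View pics/r18.png

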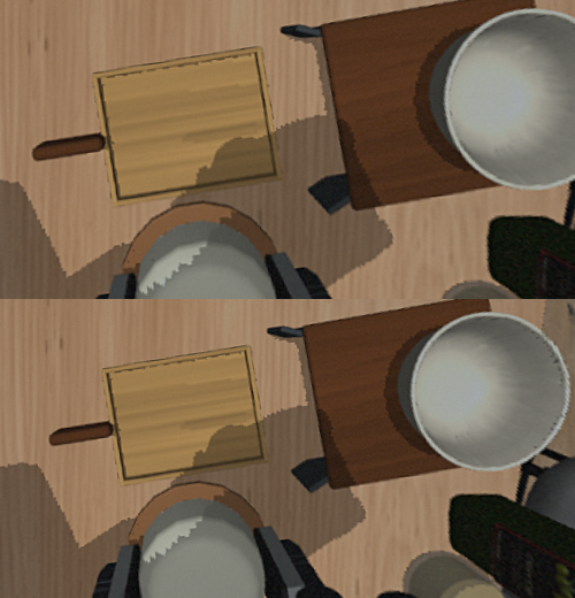

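The rectified view confirms the tray centre at about (0.503,0.330), angle about 9.3°. I lay the pod at the tray's centre.

Run:
```python
from h import *
go([.503,.329,.010],99.3)
```

```text
shift [0.0101 0.0066 0.2221] yaw now 97.8 turnz -1.5
```

Emit:
{"api": "jog_arm", "payload": {
  "series": [
    [[0, 0, -1.5], [0.01, 0.0066, 0.06], 0],
    [[0, 0, -1.5], [0.01, 0.0066, 0.12], 0],
    [[0, 0, -1.5], [0.01, 0.0066, 0.17], 0],
    [[0, 0, -1.5], [0.01, 0.0066, 0.2], 0],
    [[0, 0, -1.5], [0.01, 0.0066, 0.222], 0],
    [[0, 0, -1.5], [0.01, 0.0066, 0.222], 0],
    [[0, 0, -1.5], [0.01, 0.0066, 0.222], 0],
    [[0, 0, -1.5], [0.01, 0.0066, 0.222], 0.7],
    [[0, 0, -1.5], [0.01, 0.0066, 0.222], 0.7],
    [[0, 0, -1.5], [0.01, 0.0066, 0.222], 0.7],
    [[0, 0, -1.5], [0.01, 0.0066, 0.17], 0.7],
    [[0, 0, -1.5], [0.01, 0.0066, 0.11], 0.7],
    [[0, 0, -1.5], [0.01, 0.0066, 0.05], 0.7],
    [[0, 0, -1.5], [0.01, 0.0066, 0.0], 0.7],
    [[0, 0, -1.5], [0.01, 0.0066, 0.0], 0.7],
    [[0, 0, -1.5], [0.01, 0.0066, 0.0], 0.7]
  ]
}}

```text
time_s: 42.48
tcp_pos: [0.5026, 0.3297, 0.2318]
orientation: [-2.033, -2.395, 0.001]
wrist_force: [0.3, -0.1, -0.7]
opening: 0.0599
grip_force: 0.0
```

Run:
```python
from h import *
c=calibration("wrist");w=grab_frame("wrist");cv2.imwrite("pics/w19.png",w);print(arm.state()["tcp_pos"])
h,s,v=[x.astype(int) for x in cv2.split(cv2.cvtColor(w,cv2.COLOR_BGR2HSV))]
print("white",[(b,a,onz(c,b,.02,True)[0].round(4)) for b,a in blobs((s<60)&(v>95),300)])
# handle: dark brown blob, mask
vv,uu=np.mgrid[:384,:512];P=onz(c,np.c_[uu.ravel(),vv.ravel()],.03,True).reshape(384,512,3)
reg=(P[...,0]>.35)&(P[...,0]<.44)&(P[...,1]>.27)&(P[...,1]<.37)
m=reg&(v<95)&(s>90)
n,l,st,ce=cv2.connectedComponentsWithStats(m.astype(np.uint8))
for i in range(1,n):
    if st[i,4]<60: continue
    q=P[l==i][:,:2]; rect=cv2.minAreaRect((q*1e3).astype(np.float32)); print(st[i,4],rect,np.linalg.svd(q-q.mean(0))[2][0] if len(q)<3000 else 0)
xs=np.arange(.34,.84,.001);ys=np.arange(.45,.20,-.001);X,Y=np.meshgrid(xs,ys)
for z in(14,58):
    p=proj(c,np.c_[X.ravel(),Y.ravel(),np.full(X.size,z/1e3)],True).astype(np.float32).reshape(*X.shape,2)
    cv2.imwrite(f"pics/r19_{z}.png",cv2.remap(w,p[...,0],p[...,1],1))
```

```text
[0.502421   0.32965774 0.23113262]
white [(array([447.5, 186.6]), np.int32(5627), array([0.7888, 0.3492, 0.02  ])), (array([253.4, 165.7]), np.int32(1084), array([0.5041, 0.3283, 0.02  ])), (array([ 32.6, 278.1]), np.int32(2466), array([0.1347, 0.0644, 0.02  ])), (array([375.5, 375.8]), np.int32(402), array([ 0.8284, -0.0648,  0.02  ]))]
670 ((409.1758117675781, 337.30352783203125), (67.62998962402344, 66.52610778808594), 85.90767669677734) [-0.92401103 -0.38236581]
```

Run:
```python
from h import *
c=calibration("top");K=onz(c,[[109.3,177.3],[157.3,171.7],[150,120.3]],.058)
print("top holder",K.round(4)[:,:2].tolist(),((K[0]+K[1])/2).round(4))
T=onz(c,[[120,193.3],[157.3,187.3],[162.3,233.3],[125,239]],.014);print("top tray",T[:,:2].round(4).tolist(),T.mean(0).round(4))
a=cv2.imread("pics/r19_14.png")[30:205,10:260];b=cv2.imread("pics/r19_58.png")[0:200,230:370]
o=np.zeros((600,800,3),np.uint8)
A=cv2.resize(a,None,fx=1.9,fy=1.9,interpolation=3);o[:A.shape[0],:A.shape[1]]=A
B=cv2.resize(b,None,fx=2.2,fy=2.2,interpolation=3);o[:B.shape[0],480:480+B.shape[1]]=B
cv2.imwrite("pics/m19.png",o);print(A.shape,B.shape)
```

```text
top holder [[0.6025, 0.413], [0.6228, 0.268], [0.7815, 0.2982]] [0.6126 0.3405 0.058 ]
top tray [[0.5589, 0.3934], [0.5803, 0.2775], [0.4377, 0.255], [0.4174, 0.3697]] [0.4986 0.3239 0.014 ]
(332, 475, 3) (440, 308, 3)
```

View pics/m19.png

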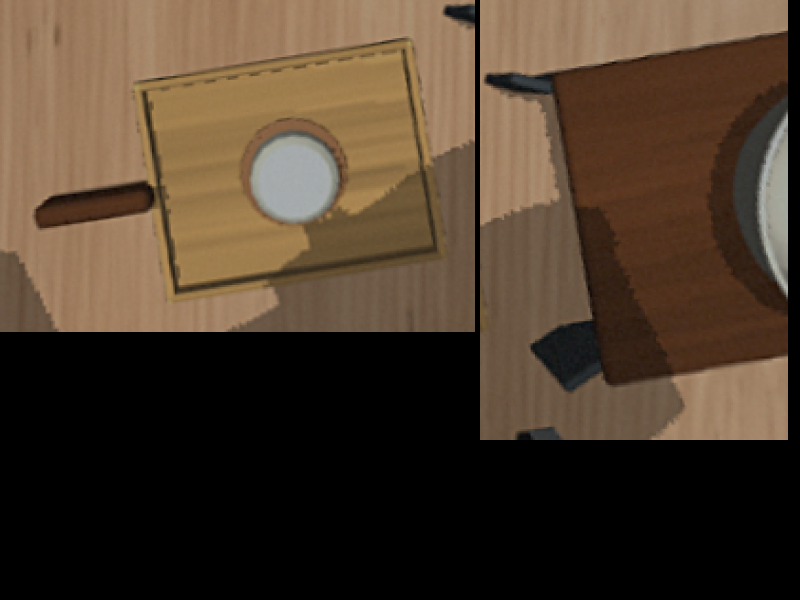

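The tray is at (0.502,0.330), 9.3°, with the pod in its middle. The holder mouth is at (0.616,0.346), about 9.6°. The tray therefore sits about 3 mm left of the holder's axis and needs to go about 198 mm in. Next I grip the handle.

Run:
```python
from h import *
go([.3879,.3117,.007],189.3)
```

```text
shift [ 0.001  -0.1155  0.2243] yaw now 99.3 turnz -90.0
```

Emit:
{"api": "jog_arm", "payload": {
  "series": [
    [[0, 0, -10], [0, -0.03, 0], 0.6],
    [[0, 0, -20], [0, -0.06, 0], 0.6],
    [[0, 0, -30], [0, -0.09, 0], 0.6],
    [[0, 0, -40], [0.001, -0.1155, 0], 0.6],
    [[0, 0, -50], [0.001, -0.1155, 0.03], 0.6],
    [[0, 0, -60], [0.001, -0.1155, 0.06], 0.6],
    [[0, 0, -70], [0.001, -0.1155, 0.09], 0.6],
    [[0, 0, -80], [0.001, -0.1155, 0.12], 0.6],
    [[0, 0, -90], [0.001, -0.1155, 0.15], 0.6],
    [[0, 0, -90], [0.001, -0.1155, 0.15], 0.6],
    [[0, 0, -90], [0.001, -0.1155, 0.15], 0.6],
    [[0, 0, -90], [0.001, -0.1155, 0.15], 0.6]
  ]
}}

```text
time_s: 44.02
tcp_pos: [0.3891, 0.3123, 0.0832]
orientation: [-0.252, 3.13, 0.001]
wrist_force: [-0.1, -0.2, 0.4]
opening: 0.0516
grip_force: 0.0
```

Run:
```python
from h import *
c=calibration("wrist");w=grab_frame("wrist");cv2.imwrite("pics/w20.png",w);print(arm.state()["tcp_pos"])
h,s,v=[x.astype(int) for x in cv2.split(cv2.cvtColor(w,cv2.COLOR_BGR2HSV))]
vv,uu=np.mgrid[:384,:512];P=onz(c,np.c_[uu.ravel(),vv.ravel()],.03,True).reshape(384,512,3)
reg=(P[...,0]>.355)&(P[...,0]<.425)&(P[...,1]>.295)&(P[...,1]<.335)
m=reg&(v<105)&(s>110)
for i in [1]:
    n,l,st,ce=cv2.connectedComponentsWithStats(m.astype(np.uint8));k=1+np.argmax(st[1:,4]);q=P[l==k][:,:2]
    print(st[k],q.mean(0),q.min(0),q.max(0),np.linalg.svd(q-q.mean(0),full_matrices=False)[2][0])
a=np.radians(9.3)
d=(q-q.mean(0))@np.array([-np.sin(a),np.cos(a)]);print("thick",d.min(),d.max())
go([.3879,.3117,.007],189.3)
```

```text
[0.38909179 0.31232784 0.08316768]
[ 224  182   55   79 1508] [0.40006961 0.31384924] [0.36512677 0.29506851] [0.42496808 0.33491244] [0.98133704 0.19229566]
thick -0.021761679511721886 0.019016222496917288
shift [ 0.0014 -0.0005  0.0762] yaw now -170.8 turnz -0.1
```

Emit:
{"api": "jog_arm", "payload": {
  "series": [
    [[0, 0, 0], [0.0014, -0.0005, 0.05], 0.6],
    [[0, 0, 0], [0.0014, -0.0005, 0.076], 0.6],
    [[0, 0, 0], [0.0014, -0.0005, 0.076], 0.6],
    [[0, 0, 0], [0.0014, -0.0005, 0.076], 0],
    [[0, 0, 0], [0.0014, -0.0005, 0.076], 0],
    [[0, 0, 0], [0.0014, -0.0005, 0.076], 0],
    [[0, 0, 0], [0.0014, -0.0005, 0.076], 0],
    [[0, 0, 0], [0.0014, -0.0005, 0.076], 0]
  ],
  "newtons": 60
}}

```text
time_s: 45.08
tcp_pos: [0.388, 0.3117, 0.0075]
orientation: [-0.255, 3.129, 0.001]
wrist_force: [-1.7, -1.1, 8.0]
opening: 0.0105
grip_force: 60.0
```

Run:
```python
from h import *
s=arm.state();print(s["tcp_pos"],s["opening"],s["wrist_force"])
a=np.radians(9.6);M=np.array([.6161,.3459]);ax=np.array([np.cos(a),np.sin(a)])
v=s["tcp_pos"][:2]-M; print("along",v@ax,"lat",v@[-ax[1],ax[0]])
for L in(-.17,-.10,-.033): print(L);go([*(M+L*ax),s["tcp_pos"][2]],189.6)
```

```text
[0.38797344 0.31170825 0.00751741] 0.0105088196652211 [-1.73319903 -1.14768945  8.03831642]
along -0.23063399551584562 lat 0.004331452061592825
-0.17
shift [-0.0607 -0.004   0.0001] yaw now -170.7 turnz -0.3
-0.1
shift [-0.1307 -0.0037  0.0003] yaw now -170.7 turnz -0.3
-0.033
shift [-0.1977 -0.0034  0.0004] yaw now -170.7 turnz -0.3
```

Emit:
{"api": "jog_arm", "payload": {
  "series": [
    [[0, 0, -0.3], [-0.006, -0.002, 0], 0],
    [[0, 0, -0.3], [-0.014, -0.004, 0], 0],
    [[0, 0, -0.3], [-0.022, -0.004, 0], 0],
    [[0, 0, -0.3], [-0.03, -0.004, 0], 0],
    [[0, 0, -0.3], [-0.038, -0.004, 0], 0],
    [[0, 0, -0.3], [-0.046, -0.004, 0], 0],
    [[0, 0, -0.3], [-0.054, -0.004, 0], 0],
    [[0, 0, -0.3], [-0.062, -0.004, 0], 0],
    [[0, 0, -0.3], [-0.07, -0.004, 0], 0],
    [[0, 0, -0.3], [-0.078, -0.004, 0], 0],
    [[0, 0, -0.3], [-0.086, -0.004, 0], 0],
    [[0, 0, -0.3], [-0.09, -0.004, 0], 0],
    [[0, 0, -0.3], [-0.09, -0.004, 0], 0]
  ]
}}

```text
time_s: 46.7
tcp_pos: [0.4767, 0.322, 0.0076]
orientation: [-0.264, 3.13, 0.0]
wrist_force: [-4.8, -1.0, 11.0]
opening: 0.0109
grip_force: 60.2
```

Run:
```python
from h import *
s=arm.state();print(s["tcp_pos"],s["opening"],s["wrist_force"],s["ft_torque"])
a=np.radians(9.6);M=np.array([.6161,.3459]);ax=np.array([np.cos(a),np.sin(a)])
go([*(M-.033*ax),s["tcp_pos"][2]],189.6)
```

```text
[0.47669338 0.32204316 0.00761997] 0.010874400079683436 [-4.81019512 -0.98020062 10.97025012] [-0.2521823   0.61246511 -0.02405154]
shift [-0.1084  0.0002  0.    ] yaw now -170.4 turnz 0.0
```

Low forces, and the tray is in the mouth. I push on at the same pace.

Emit:
{"api": "jog_arm", "payload": {
  "series": [
    [[0, 0, 0], [-0.006, 0, 0], 0],
    [[0, 0, 0], [-0.014, 0, 0], 0],
    [[0, 0, 0], [-0.022, 0, 0], 0],
    [[0, 0, 0], [-0.03, 0, 0], 0],
    [[0, 0, 0], [-0.038, 0, 0], 0],
    [[0, 0, 0], [-0.046, 0, 0], 0],
    [[0, 0, 0], [-0.054, 0, 0], 0],
    [[0, 0, 0], [-0.062, 0, 0], 0],
    [[0, 0, 0], [-0.07, 0, 0], 0],
    [[0, 0, 0], [-0.078, 0, 0], 0],
    [[0, 0, 0], [-0.086, 0, 0], 0],
    [[0, 0, 0], [-0.092, 0, 0], 0],
    [[0, 0, 0], [-0.096, 0, 0], 0],
    [[0, 0, 0], [-0.096, 0, 0], 0]
  ]
}}

```text
time_s: 48.45
tcp_pos: [0.5716, 0.3383, 0.0077]
orientation: [-0.264, 3.13, 0.0]
wrist_force: [-2.3, -1.0, 6.2]
opening: 0.0105
grip_force: 59.8
```

Emit:
{"api": "jog_arm", "payload": {
  "series": [
    [[0, 0, 0], [-0.003, 0, 0], 0],
    [[0, 0, 0], [-0.006, 0, 0], 0],
    [[0, 0, 0], [-0.008, 0, 0], 0],
    [[0, 0, 0], [-0.008, 0, 0], 0]
  ]
}}

```text
time_s: 48.95
tcp_pos: [0.5792, 0.3396, 0.0077]
orientation: [-0.264, 3.13, 0.0]
wrist_force: [-5.0, -0.8, 7.9]
opening: 0.0109
grip_force: 59.9
```

Run:
```python
from h import *
s=arm.state();print(s["tcp_pos"],s["opening"],s["wrist_force"],s["ft_torque"])
a=np.radians(9.6);M=np.array([.6161,.3459]);ax=np.array([np.cos(a),np.sin(a)]);v=s["tcp_pos"][:2]-M
print("along",v@ax,"lat",v@[-ax[1],ax[0]]);go([*(M-.033*ax),.0076],189.6)
```

```text
[0.57917959 0.33959155 0.00770613] 0.01090521295217127 [-5.04162724 -0.80054087  7.88336333] [-0.08166822  0.64016108  0.02701073]
along -0.03745542823960891 lat -6.293385759094487e-05
shift [-0.0045  0.0001  0.0001] yaw now -170.4 turnz 0.0
```

Emit:
{"api": "jog_arm", "payload": {
  "series": [
    [[0, 0, 0], [-0.002, 0, 0], 0],
    [[0, 0, 0], [-0.004, 0, 0], 0],
    [[0, 0, 0], [-0.004, 0, 0], 0]
  ]
}}

```text
time_s: 49.32
tcp_pos: [0.5812, 0.3399, 0.0077]
orientation: [0.264, -3.126, 0.002]
wrist_force: [-14.8, -3.0, 14.3]
opening: 0.0104
grip_force: 60.8
```

Emit:
{"api": "jog_arm", "payload": {
  "series": [
    [[0, 0, 0], [-0.002, 0, 0], 0],
    [[0, 0, 0], [-0.003, 0, 0], 0],
    [[0, 0, 0], [-0.003, 0, 0], 0]
  ]
}}

```text
time_s: 49.7
tcp_pos: [0.5812, 0.3398, 0.0077]
orientation: [0.264, -3.12, 0.004]
wrist_force: [-30.5, -6.2, 23.8]
opening: 0.0104
grip_force: 62.2
```

Emit:
{"api": "jog_arm", "payload": {
  "series": [
    [[0, 0, 0], [-0.002, 0, 0], 0],
    [[0, 0, 0], [-0.002, 0, 0], 0]
  ]
}}

```text
time_s: 49.95
tcp_pos: [0.5815, 0.3398, 0.0075]
orientation: [0.263, -3.116, 0.006]
wrist_force: [-38.6, -8.6, 28.5]
opening: 0.0108
grip_force: 63.0
```

The tray stopped dead against the back wall. I relieve the load, release and lift clear.

Emit:
{"api": "jog_arm", "payload": {
  "series": [
    [[0, 0, 0], [0.004, 0, 0], 0],
    [[0, 0, 0], [0.0065, 0, 0], 0],
    [[0, 0, 0], [0.0065, 0, 0], 0.5],
    [[0, 0, 0], [0.0065, 0, 0], 0.5],
    [[0, 0, 0], [0.0065, 0, 0], 0.5],
    [[0, 0, 0], [0.0065, 0, -0.03], 0.5],
    [[0, 0, 0], [0.03, 0, -0.08], 0.6],
    [[0, 0, 0], [0.05, 0, -0.14], 0.8],
    [[0, 0, 0], [0.1, 0, -0.2], 1],
    [[0, 0, 0], [0.1, 0, -0.22], 1],
    [[0, 0, 0], [0.1, 0, -0.22], 1],
    [[0, 0, 0], [0.1, 0, -0.22], 1]
  ]
}}

```text
time_s: 51.45
tcp_pos: [0.4898, 0.3241, 0.2255]
orientation: [0.263, -3.13, 0.001]
wrist_force: [-0.5, 0.3, -0.3]
opening: 0.0854
grip_force: 0.0
```

Run:
```python
from h import *
s=arm.state();print(s["tcp_pos"],s["opening"],s["wrist_force"])
c=calibration("wrist");w=grab_frame("wrist");t=grab_frame("top");ct=calibration("top")
cv2.imwrite("pics/w21.png",w);cv2.imwrite("pics/t21.png",t)
h,s,v=[x.astype(int) for x in cv2.split(cv2.cvtColor(w,cv2.COLOR_BGR2HSV))]
# handle seen at z=.03 : dark brown, outside mouth
vv,uu=np.mgrid[:384,:512];P=onz(c,np.c_[uu.ravel(),vv.ravel()],.03,True).reshape(384,512,3)
a=np.radians(9.6);M=np.array([.6161,.3459]);ax=np.array([np.cos(a),np.sin(a)]);ay=np.array([-ax[1],ax[0]])
d=P[...,:2]-M;A=d@ax;L=d@ay
m=(abs(L)<.02)&(A<-.012)&(A>-.08)&(v<105)&(s>110)
n,l,st,ce=cv2.connectedComponentsWithStats(m.astype(np.uint8));k=1+np.argmax(st[1:,4]);q=l==k
print("handle",st[k],"along",A[q].min(),A[q].max(),"lat",L[q].mean(),L[q].min(),L[q].max())
# tray back rim / tray wood at z=.014: profile along axis at lateral +-30mm
for lat in(-.04,.04):
    al=np.arange(-.06,.03,.003);pts=np.c_[M+al[:,None]*ax+lat*ay,np.full(len(al),.014)]
    p=proj(c,pts,True).round().astype(int);print(lat,[(int(x*1000),int(v[j,i]),int(h[j,i])) for x,(i,j) in zip(al,p)])
for col in("red","green"): print(col,[(b,n2,onz(ct,b,.02)[0].round(3)) for b,n2 in blobs(mask(t,col),6)])
# mug shift in top view, lid change
t0=cv2.imread("pics/top0.png");df=cv2.absdiff(t,t0).max(2)[128:168,297:345];print("mug diff",(df>40).sum())
```

```text
[0.48980958 0.32412889 0.22551124] 0.08541779466242566 [-0.45637072  0.28885121 -0.27081263]
handle [249 220   9  34 272] along -0.060599120388272726 -0.013079872183607469 lat -0.0004484220920595557 -0.005848906603055853 0.004629273087648011
-0.04 [(-60, 95, 13), (-56, 101, 14), (-53, 92, 14), (-50, 94, 15), (-47, 96, 15), (-44, 96, 14), (-41, 100, 15), (-38, 83, 14), (-35, 97, 14), (-32, 95, 16), (-29, 92, 15), (-26, 92, 14), (-23, 97, 16), (-20, 91, 15), (-17, 101, 16), (-14, 97, 13), (-11, 91, 14), (-8, 97, 16), (-5, 99, 16), (-2, 80, 18), (0, 56, 14), (3, 53, 20), (6, 95, 18), (9, 81, 18), (12, 89, 16), (15, 88, 20), (18, 88, 17), (21, 91, 18), (24, 69, 15), (27, 35, 0)]
0.04 [(-60, 144, 16), (-56, 147, 16), (-53, 146, 14), (-50, 146, 14), (-47, 151, 15), (-44, 143, 15), (-41, 144, 15), (-38, 145, 15), (-35, 139, 15), (-32, 149, 15), (-29, 136, 15), (-26, 145, 14), (-23, 135, 12), (-20, 144, 15), (-17, 146, 16), (-14, 138, 13), (-11, 146, 14), (-8, 139, 13), (-5, 142, 15), (-2, 134, 15), (0, 58, 17), (3, 62, 18), (6, 154, 18), (9, 70, 15), (12, 88, 17), (15, 88, 19), (18, 89, 19), (21, 90, 19), (24, 64, 17), (27, 34, 8)]
red [(array([217.5, 213.2]), np.int32(13), array([0.503, 0.086, 0.02 ]))]
green [(array([226.7, 170.9]), np.int32(9), array([0.636, 0.062, 0.02 ]))]
mug diff 0
```

```bash
python3 -c "
from plant import arm
print(arm.finish_job())"
```

```text
the job is handed in; nothing more can be done
None
```

I handed the job in at about 51 s; the hand-in returned no verdict. My last checks show both reds and both greens in their compartments, the lid shut, the one pod present in the tray, the tray home against its back wall, and the mug not moved.

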